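Close the plaster moulds from the drying stack

TASK

The upper halves of four plaster moulds are stacked to dry. Take the stack apart and set each upper half flat on the lower half that has the same outline, edges in line all round, so that all four moulds are closed; set them down, do not drop them, for plaster chips. Do not push or knock over the clay figure that stands among them.

Things in the scene. Friction and masses are not known exactly. Their poses are not given: they have to be found in the camera images.
- long_lid: Upper mould half, a plain off-white plaster block 150 mm long (its x) by 60 mm wide (its y), 36 mm high, about 0.36 kg. It lies on the table as the bottom of the stack of four upper halves. Origin at the centre of its underside, z up.
- oblong_lid: Upper mould half, a plain off-white plaster block 100 mm long (its x) by 66 mm wide (its y), 36 mm high, about 0.26 kg. Second from the bottom of the stack, laid crosswise on the long one. Origin at the centre of its underside, z up.
- square_lid: Upper mould half, a plain off-white plaster block 62 by 62 mm (its x, y), 36 mm high, about 0.16 kg. Third from the bottom of the stack. Origin at the centre of its underside, z up.
- round_lid: Upper mould half, a plain off-white plaster disc 48 mm across, 36 mm high, about 0.08 kg. Top of the stack. Origin at the centre of its underside, z up.
- long_base: Lower mould half, plaster, 150 mm long (its x) by 60 mm wide (its y), 40 mm high, standing on the table, fixed, with 12 mm deep clay-stained hollows in its flat top face (height 40 mm). Its rim carries the upper half of the same outline; there is no peg or lip, only the flat face. Origin at the centre of its underside, z up.
- oblong_base: Lower mould half, plaster, 100 mm (its x) by 66 mm (its y), 40 mm high, fixed to the table, flat top with clay-stained hollows, no pegs. Origin at the centre of its underside, z up.
- square_base: Lower mould half, plaster, 62 by 62 mm (its x, y), 40 mm high, fixed to the table, flat top with one round clay-stained hollow, no pegs. Origin at the centre of its underside, z up.
- round_base: Lower mould half, plaster, round, 48 mm across, 40 mm high, fixed to the table, flat top with one round clay-stained hollow, no pegs. Origin at the centre of its underside, z up.
- figure: Dry brown clay figure of a robed man, 110 mm tall, 38 mm across at the foot, loose, about 0.12 kg, standing upright among the moulds. Not to be handled. Origin at the centre of its underside, z up.
There are look-alikes about, which are no part of the job. What is shaped like the round_lid but red is not meant. Leave any turquoise look-alike of the square_base alone.

How it is judged:
By the outcome, as a careful person would: the job done as asked, in the order asked, and still so for the second after the job is handed in, with the robot touching nothing.
It also fails if it takes over 120 s, if anything falls off the work surface, if the arm or the gripper's body presses on something with over 40 N, if the wrist force passes 120 N, or if a joint passes its speed limit or range.

ROBOT

A 6-joint arm with a two-finger parallel gripper is mounted at the origin on the work surface. World frame = base frame: x ahead of the robot, y to its left, z up, the work surface at z = 0. Lengths are in m, angles in degrees, forces in N, time in s.
With the tool pointing down it reaches from about 0.35 to 0.875 m from the base axis. Payload 4.2 kg.
Tool frame: the origin (TCP) lies on the front face of the gripper's body, between the roots of the fingers; the fingertips stand 70 mm ahead of it and the grasp point (between the pads) lies 51 mm ahead of it; z points along the fingers, y is the line along which they close (so a half turn about z gives the same grasp; the last joint's range is limited). The gripper opens to 87 mm and grips with 3 to 60 N. Pads are 19 mm wide; open, the fingers measure 117 mm over their backs; the gripper's body (75 mm by 190 mm) begins 51 mm behind the grasp point.
Start: joints at [-58.121, 22.042, 0.453, 0, -68.411, -14.817], TCP at [0.183, -0.597, 0.292] pointing down, gripper open.
Joint ranges: [-179.83, 179.83], [-69.29, 118.12], [-61.27, 80.66], [-181.25, 117.63], [-171.15, -9.14], [-177.46, 177.46]. Speed limits (degrees/s): [159.86, 159.86, 180, 180, 180, 180].

INTERFACE

Orientations are given as a 3x3 rotation matrix whose columns are the frame's x, y, z axes.
In Python, from station import r gives the robot as it stands.
- The arm moves only by the shell command python3 -m pendant 'ROWS' [OPENING]. ROWS is JSON, a list of rows, each a list of 2 entries, a list of its own where there are three numbers: the shift along the tool's x, y, z in mm, then the turn, a rotation vector about the tool's x, y, z in rad. A call has 1 to 10 rows; each row is the pose to reach, as a shift and turn from the pose commanded when the call began, along the tool's axes at that moment; what a row does not reach only later rows make up. A row lasts 1/10 s, in which the tool goes at most 50 mm and 8.59 degrees, less where a joint would pass 70% of its speed; a pose out of reach is approached as far as the arm can. A call with a gripper value outside its range is refused whole. OPENING is the opening, from 0 (shut) to 1 (fully open), set as the call begins (- or left out, the last holds). The fingers move at their own pace and stop on an object; the grip force is fixed at half the most. Time passes only in rows, so rows that repeat a pose let the fingers close. It gives the time, the measured TCP pose, the force, the opening and the grip force at its end, in the units of the state.
- r.sense(): the state, without advancing time (a new reading comes with each control period).
- r.capture(name): name is "scene" or "top" or "wrist"; returns a dict with "frame" (384x512x3 uint8, red, green, blue), "vertical_fov" (degrees; the focal length in pixels is half the picture's height over the tangent of half this angle, whatever the lens; pixels are square), "cx", "cy" (the principal point, pixels), "rvec" (rotation vector, rad) and "tvec" (3), from world to camera coordinates, as OpenCV has them. Camera axes: x right, y down, z forward; pixel columns grow to the right and rows downward; lengths in m; the calibration is good to about 2 mm. A picture is of the moment at which its call begins. There is no depth.
- r.finish_job(): hands the job in; it is judged then, once.
The state is a dict: "time_s": time; "joints": joint angles; "joint_velocities": joint speeds; "effort": joint torques, N m; "tcp_pos": TCP position; "ee_rot": TCP orientation; "wrist_force": force on the tool from outside, world axes, zero at the start; "moment": the same for the moment, N m; "gripper_width": opening from 0.0 (shut) to 1.0 (fully open); "gripper_force": force on a finger pad.
Only numpy, scipy, OpenCV 4.12 (cv2) and the standard library are available. Lean on these libraries where they do the work, as an engineer would, in place of code of your own. Each camera call takes 0.05 s, during which the arm holds its last target. There are 200 camera calls.

## Working session

There is one attempt and no reset: what is moved stays moved. The work goes in short steps, Python scripts to look and compute and a shell command to move; the robot and the scene stay as the last step left them, time stands still between calls to the robot, and variables do not carry over. Pictures are saved under pics/ and viewed, at most 14 in all, crops included, and the job is handed in when it is done.

```bash
mkdir -p pics; ls
cat > h.py <<'E'
import numpy as np, cv2
from station import r
def cap(n,save=None):
    d=r.capture(n)
    d['K']=np.array([[0,0,d['cx']],[0,0,d['cy']],[0,0,1.]]); f=d['frame'].shape[0]/2/np.tan(np.radians(d['vertical_fov']/2))
    d['K'][0,0]=d['K'][1,1]=f
    d['R']=cv2.Rodrigues(np.array(d['rvec'],float))[0]; d['t']=np.array(d['tvec'],float)
    if save: cv2.imwrite('pics/'+save,d['frame'][...,::-1])
    return d
def ray(d,u,v,z):
    c=-d['R'].T@d['t']; w=d['R'].T@np.linalg.inv(d['K'])@np.array([u,v,1.])
    return c+w*(z-c[2])/w[2]
def proj(d,P):
    return cv2.projectPoints(np.array(P,float).reshape(-1,3),np.array(d['rvec'],float),d['t'],d['K'],None)[0].reshape(-1,2)
E
python3 - <<'E'
from h import *
a=cap('scene');b=cap('top')
cv2.imwrite('pics/a.png',cv2.resize(a['frame'][...,::-1],(800,600)))
cv2.imwrite('pics/b.png',cv2.resize(b['frame'][...,::-1],(800,600)))
for d in(a,b): print(d['K'][0,0],-d['R'].T@d['t'],d['R'][2],d['cx'],d['cy'])
s=r.sense();print(s)
E
```

```text
pics
406.4275800737156 [ 0.84552767 -0.46504128  0.76211658] [-0.28605155  0.55115473 -0.78383862] 257.2637912900379 190.3907845632968
392.9393690419651 [0.45896282 0.0034478  0.85712061] [ 0.14627469 -0.00994403 -0.98919403] 264.2479779011558 191.62693109806008
{'time_s': 0.1, 'joints': array([-5.81204453e+01,  2.20863200e+01,  3.88414477e-01, -2.52229139e-02,
       -6.84114564e+01, -1.48155026e+01]), 'joint_velocities': array([ 0.00847509, -0.10521301,  0.1628945 ,  0.02943474, -0.12485249,
        0.02427543]), 'effort': array([-6.21701638e-04, -3.91688633e+01,  1.87934911e+01,  4.23185751e+00,
        1.34686785e-02, -7.65873347e-05]), 'tcp_pos': array([ 0.18329577, -0.59710175,  0.29127498]), 'ee_rot': array([[-9.56024912e-01, -2.93284728e-01, -6.60451049e-04],
       [-2.93285457e-01,  9.56023152e-01,  1.83697231e-03],
       [ 9.26505699e-05,  1.94989197e-03, -9.99998095e-01]]), 'wrist_force': array([-0.04151294, -0.31903608, -0.07793195]), 'moment': array([-0.00711935,  0.03698158,  0.02095982]), 'gripper_force': 0.0, 'gripper_width': 1.0003624606241992}
```

View pics/a.png

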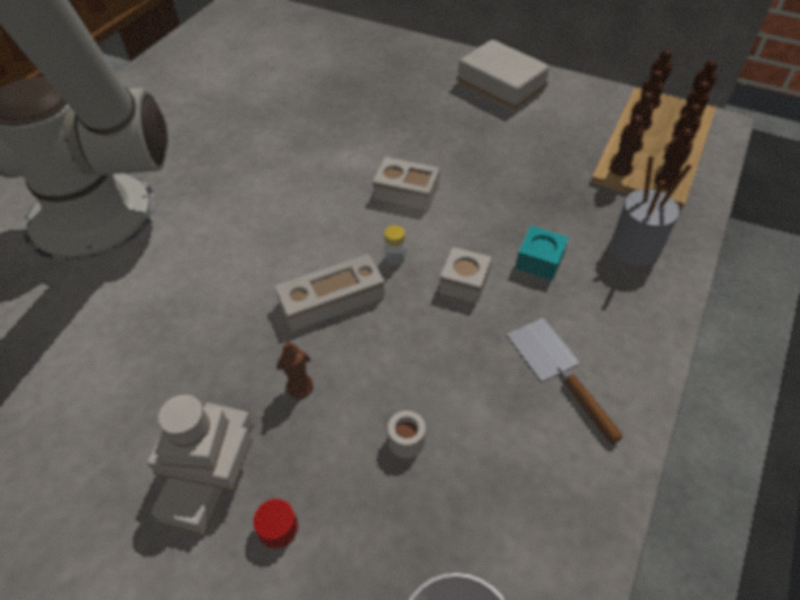

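View pics/b.png

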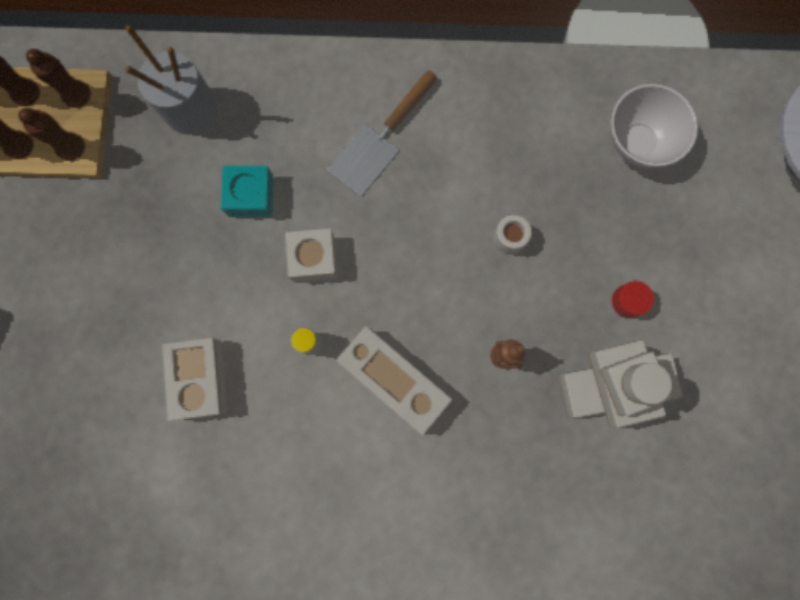

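Candidates:
- Round lid: white disc at top (648,383) / scene (184,418). The red disc at top (633,299) is the decoy.
- Square base: white, top (310,253). The turquoise one at top (246,190) is the decoy.
- Round base: (514,233). Long base: (395,380). Oblong base: (191,380). Figure: (508,354).
- The stack stands at top (625,385).

Next I fit rough poses and check them on one crop.

```bash
cat >> h.py <<'E'
from scipy.optimize import least_squares
def corners(L,W,p,z):
    c,s=np.cos(p[2]),np.sin(p[2])
    q=np.array([[1,1],[-1,1],[-1,-1],[1,-1]])*[L/2,W/2]
    return np.c_[q@np.array([[c,s],[-s,c]])+p[:2],np.full(4,z)]
def fit(d,px,L,W,z):
    """px: 4 clicked corners in cyclic order (None for unseen)"""
    px=[None if a is None else np.array(a,float) for a in px]
    g=np.mean([ray(d,*a,z)[:2] for a in px if a is not None],0);best=None
    idx=[i for i,a in enumerate(px) if a is not None]
    for rev in(0,1):
      for k in range(16):
        def f(p):
            q=corners(L,W,p,z); q=q[::-1] if rev else q
            u=proj(d,q); return np.concatenate([u[i]-px[i] for i in idx])
        o=least_squares(f,[*g,k*np.pi/8])
        if best is None or o.cost<best.cost: best=o
    p=best.x; return p[0],p[1],(np.degrees(p[2])+90)%180-90,np.sqrt(2*best.cost/len(idx))
E
python3 - <<'E'
from h import *
b=cap('top'); s=1/1.5625
P=lambda *a:[None if x is None else (x[0]*s,x[1]*s) for x in a]
R=dict(long_base=fit(b,P((367,328),(452,399),(428,433),(337,358)),.15,.06,.04),
oblong_base=fit(b,P((163,345),(213,339),(218,415),(167,420)),.1,.066,.04),
square_base=fit(b,P((286,232),(333,230),(334,275),(288,277)),.062,.062,.04),
oblong_lid=fit(b,P((590,352),(645,342),(664,415),(612,427)),.1,.066,.072))
for k,v in R.items(): print(k,np.round(v,4))
for n,u,v,z in(('roundbase',514,232,.04),('roundlid',648,383,.144),('red',633,299,.036),('figtop',510,352,.1),('yellow',303,340,.05),('longend1',561,375,.036),('longend2',570,417,.036)): print(n,ray(b,u*s,v*s,z).round(4))
a=cap('scene')
def crop(d,x,y,w,h,k): return cv2.resize(d['frame'][y:y+h,x:x+w,::-1],None,fx=k,fy=k,interpolation=cv2.INTER_CUBIC)
c1=crop(b,345,205,110,85,5); c2=crop(a,85,240,85,110,5)
W=np.zeros((555,800,3),np.uint8); c1=cv2.resize(c1,(420,325)); c2=cv2.resize(c2,(375,485)); W[:325,:420]=c1; W[:485,425:800]=c2
cv2.imwrite('pics/c.png',W)
E
```

```text
long_base [4.72900e-01 1.51000e-02 5.19999e+01 1.62970e+00]
oblong_base [  0.4653   0.2847 -83.4846  11.6036]
square_base [  0.6391   0.1361 -85.5506   0.3649]
oblong_lid [  0.474   -0.2808 -75.6411  10.5823]
roundbase [ 0.677 -0.141  0.04 ]
roundlid [ 0.4742 -0.2782  0.144 ]
red [ 0.5892 -0.3038  0.036 ]
figtop [ 0.5087 -0.1256  0.1   ]
yellow [0.5205 0.1382 0.05  ]
longend1 [ 0.4841 -0.2047  0.036 ]
longend2 [ 0.4293 -0.216   0.036 ]
```

View pics/c.png

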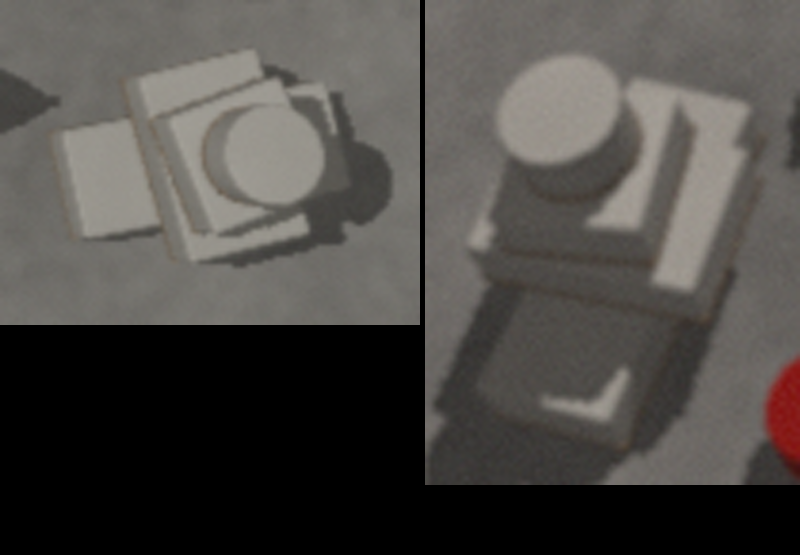

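Crop shows the white disc on the square, the square on the oblong, and the oblong crosswise on the long one; red disc is separate at right. That confirms the choice. I'm moving above the stack.

```bash
cat >> h.py <<'E'
def go(x,y,z,yaw=None,offset=True):
    """print shift(mm)/turn(rad) in tool axes from present pose to TCP target (tool x axis yaw deg, tool down)"""
    s=r.sense(); T=np.array(s['tcp_pos']); R=np.array(s['ee_rot'])
    d=R.T@(np.array([x,y,z])-T)*1000
    cur=np.degrees(np.arctan2(R[1,0],R[0,0]))
    if yaw is None: yaw=cur
    from scipy.spatial.transform import Rotation as Ro
    def tgt(w):
        w=np.radians(w); c,q=np.cos(w),np.sin(w); return np.array([[c,q,0],[q,-c,0],[0,0,-1.]])
    dy=(yaw-cur+90)%180-90   # half turn equal
    rv=Ro.from_matrix(R.T@tgt(cur+dy)).as_rotvec()
    print('shift',d.round(1),'turn',rv.round(4),'dyaw',round(dy,1),'j6',s['joints'][5].round(1),'tcp',T.round(4),'yaw',round(cur,2),'t',round(s['time_s'],1))
E
python3 -m pendant '[[[-371,221,-60],[0,0,0]],[[-371,221,-60],[0,0,0]],[[-371,221,-60],[0,0,0]],[[-371,221,-60],[0,0,0]],[[-371,221,-60],[0,0,0]],[[-371,221,-60],[0,0,0]],[[-371,221,-60],[0,0,0]],[[-371,221,-60],[0,0,0]],[[-371,221,-60],[0,0,0]],[[-371,221,-60],[0,0,0]]]'
python3 -m pendant '[[[0,0,0],[0,0,0]],[[0,0,0],[0,0,0]]]'
python3 - <<'E'
from h import *
d=cap('wrist'); cv2.imwrite('pics/d.png',cv2.resize(d['frame'][...,::-1],(800,600),interpolation=cv2.INTER_CUBIC))
print(d['K'][0,0],-d['R'].T@d['t'],d['R'][2]); go(.474,-.278,.35,197)
E
```

```text
time_s: 1.2
tcp_pos: [0.4759, -0.2745, 0.3527]
ee_rot: [[-0.954, -0.298, 0.002], [-0.298, 0.954, -0.0], [-0.002, -0.001, -1.0]]
wrist_force: [0.5, -0.9, 0.2]
gripper_width: 1.004
gripper_force: 0.0
time_s: 1.4
tcp_pos: [0.4726, -0.2777, 0.3519]
ee_rot: [[-0.956, -0.293, -0.001], [-0.293, 0.956, 0.0], [0.001, 0.001, -1.0]]
wrist_force: [-0.3, 0.8, -0.2]
gripper_width: 1.002
gripper_force: 0.0
311.5421515344984 [ 0.40491581 -0.29804933  0.44351849] [ 0.24035583  0.07442384 -0.96782755]
shift [-1.5 -0.5  2. ] turn [ 0.0004 -0.0007 -0.0003] dyaw 0.0 j6 -59.5 tcp [ 0.4724 -0.278   0.352 ] yaw -163.02 t 1.4
```

View pics/d.png

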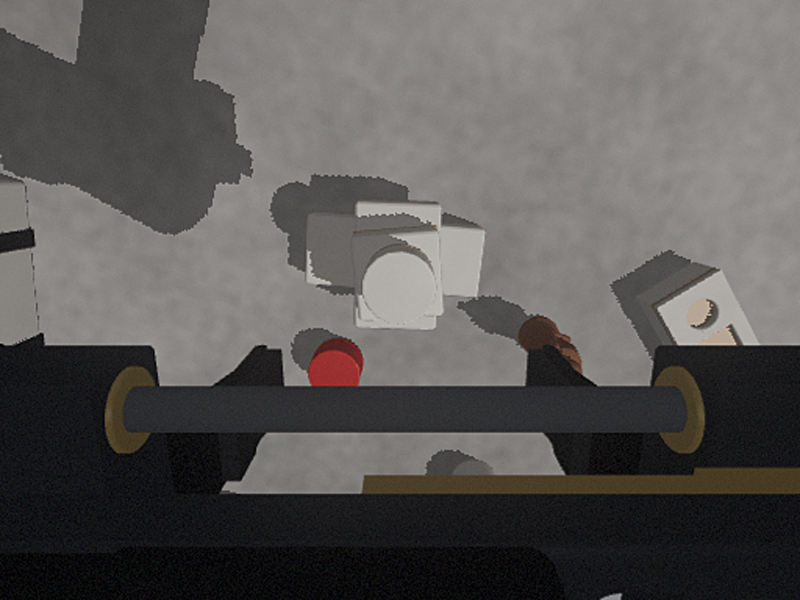

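The wrist view shows the disc top at (398,287), the square around it, the oblong running vertically at (356..440, 202..328), and the long one horizontal at (306..484). The red disc is at (335,365) and the figure at (540,335).

Run:
```python
from h import *
d=cap('wrist'); s=1/1.5625
P=lambda *a:[None if x is None else (x[0]*s,x[1]*s) for x in a]
print('round',ray(d,398*s,287*s,.144).round(4))
print('square',np.round(fit(d,P((353,232),(440,228),(440,318),(356,318)),.062,.062,.108),4))
print('oblong',np.round(fit(d,P((440,202),(436,329),(354,328),(356,202)),.1,.066,.072),4))
print('long',np.round(fit(d,P((307,213),(484,229),(474,297),None),.15,.06,.036),4))
# refine disc: bright ellipse
g=cv2.cvtColor(d['frame'],cv2.COLOR_RGB2GRAY); 
t=np.radians(np.arange(0,360,10)); 
from h import least_squares
gb=cv2.GaussianBlur(g,(3,3),.8).astype(np.float32)
def ringgrad(p,ra,z):
    f=lambda rr: cv2.remap(gb,*[m.astype(np.float32).reshape(-1,1) for m in proj(d,np.c_[p[0]+rr*np.cos(t),p[1]+rr*np.sin(t),np.full(36,z)]).T],cv2.INTER_LINEAR)
    return np.mean(np.clip(f(ra-.0015)-f(ra+.0015),0,60))
c=ray(d,398*s,287*s,.144)
best=max(((ringgrad((c[0]+a,c[1]+b),.024,.144),c[0]+a,c[1]+b) for a in np.arange(-.005,.0051,.0005) for b in np.arange(-.005,.0051,.0005)))
print(best)
```

```text
round [ 0.4709 -0.2819  0.144 ]
square [  0.4707  -0.2829 -71.9098   1.1959]
oblong [ 0.4722 -0.2836 15.8093  1.1202]
long [  0.4707  -0.2885 -78.1771   1.2783]
(np.float32(29.305338), np.float64(0.47287026558508893), np.float64(-0.28039598392093357))
```

```bash
python3 -m pendant '[[[1,-1,40],[0,0,0]],[[2,-2.5,80],[0,0,0]],[[2,-2.5,115],[0,0,0]],[[2,-2.5,140],[0,0,0]],[[2,-2.5,155],[0,0,0]],[[2,-2.5,163],[0,0,0]],[[2,-2.5,167],[0,0,0]],[[2,-2.5,169],[0,0,0]],[[2,-2.5,169],[0,0,0]]]'
python3 -m pendant '[[[0,0,0],[0,0,0]],[[0,0,0],[0,0,0]],[[0,0,0],[0,0,0]],[[0,0,0],[0,0,0]],[[0,0,0],[0,0,0]],[[0,0,0],[0,0,0]],[[0,0,0],[0,0,0]],[[0,0,0],[0,0,0]]]' 0
```

```text
time_s: 2.4
tcp_pos: [0.4723, -0.2806, 0.1839]
ee_rot: [[-0.956, -0.293, 0.001], [-0.293, 0.956, -0.0], [-0.001, -0.001, -1.0]]
wrist_force: [-0.5, 0.1, 0.1]
gripper_width: 1.002
gripper_force: 0.0
time_s: 3.2
tcp_pos: [0.4721, -0.2803, 0.1833]
ee_rot: [[-0.956, -0.293, 0.0], [-0.293, 0.956, -0.0], [-0.0, -0.0, -1.0]]
wrist_force: [0.2, -0.1, 0.4]
gripper_width: 0.543
gripper_force: 30.0
```

```bash
python3 -m pendant '[[[0,0,-15],[0,0,0]],[[0,0,-50],[0,0,0]],[[0,0,-95],[0,0,0]],[[-40,12,-130],[0,0,0]],[[-85,26,-150],[0,0,0]],[[-130,40,-165],[0,0,0]],[[-175,54,-168],[0,0,0]],[[-215,66,-168],[0,0,0]],[[-237,73,-168],[0,0,0]],[[-237,73,-168],[0,0,0]]]'
python3 -m pendant '[[[0,0,0],[0,0,0]],[[0,0,0],[0,0,0]]]'
python3 - <<'E'
from h import *
d=cap('wrist'); cv2.imwrite('pics/e.png',cv2.resize(d['frame'][...,::-1],(800,600),interpolation=cv2.INTER_CUBIC))
b=cap('top','b2.png')
go(.677,-.141,.35,197)
E
```

```text
time_s: 4.2
tcp_pos: [0.6793, -0.1385, 0.3486]
ee_rot: [[-0.955, -0.296, -0.003], [-0.296, 0.955, 0.001], [0.002, 0.002, -1.0]]
wrist_force: [-0.3, -0.5, -2.0]
gripper_width: 0.545
gripper_force: 30.0
time_s: 4.4
tcp_pos: [0.6765, -0.1416, 0.3511]
ee_rot: [[-0.956, -0.293, -0.001], [-0.293, 0.956, -0.0], [0.001, 0.0, -1.0]]
wrist_force: [-0.0, -0.0, -0.8]
gripper_width: 0.543
gripper_force: 30.0
shift [-0.8  0.6  1.8] turn [-0.0001  0.0003 -0.0001] dyaw 0.0 j6 -74.5 tcp [ 0.6764 -0.1418  0.3518] yaw -163.0 t 4.5
```

View pics/e.png

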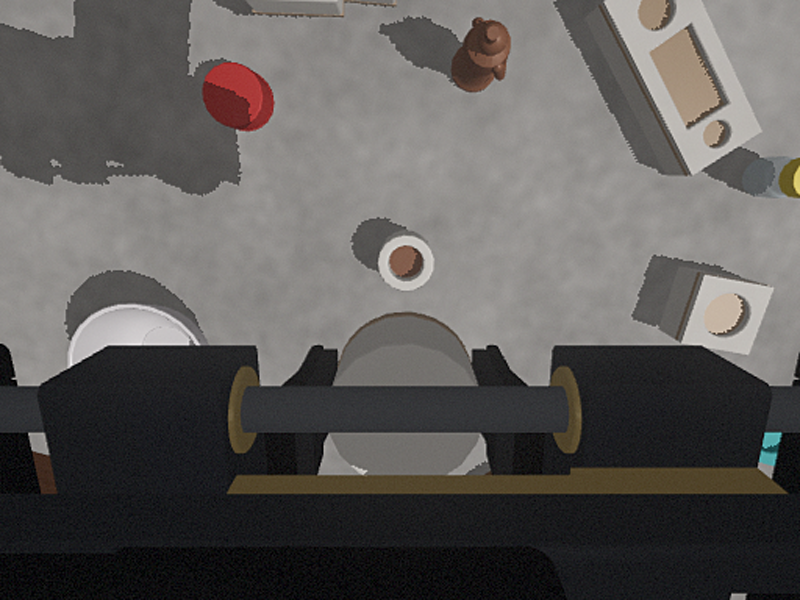

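The round base ring is centred at (406,263). The held lid's rim shows its bottom edge at (405,312) and its top edge at about (405,348); the square base is at (725,315).

```bash
cat >> h.py <<'E'
s_=1/1.5625
def tool(d_pts):
    s=r.sense(); return (np.atleast_2d(d_pts)-s['tcp_pos'])@np.array(s['ee_rot'])*1000
def circ(d,u,v,ra,z):
    gb=cv2.GaussianBlur(cv2.cvtColor(d['frame'],cv2.COLOR_RGB2GRAY),(3,3),.8).astype(np.float32)
    t=np.radians(np.arange(0,360,6)); c=ray(d,u,v,z)
    def f(p,rr):
        q=proj(d,np.c_[p[0]+rr*np.cos(t),p[1]+rr*np.sin(t),np.full(60,z)]).astype(np.float32)
        return cv2.remap(gb,q[:,:1],q[:,1:],cv2.INTER_LINEAR)
    def sc(p): return -np.mean(np.clip(f(p,ra-.0015)-f(p,ra+.0015),0,60))
    g=[(sc((c[0]+a,c[1]+b)),c[0]+a,c[1]+b) for a in np.arange(-.006,.0061,.0005) for b in np.arange(-.006,.0061,.0005)]
    g.sort(); return np.array([*np.mean(g[:4],0)[1:],z]),g[0][0]
E
python3 - <<'E'
from h import *
d=cap('wrist'); T=r.sense()['tcp_pos']
p,sc=circ(d,406*s_,263*s_,.024,.04); print('base',p,sc,tool(p))
for u,v,dz in((405,312,.0753),(405,348,.0393),(337,360,.0393),(473,360,.0393)): print(tool(ray(d,u*s_,v*s_,T[2]-dz)).round(1))
b=cap('top'); print('top',circ(b,514*s_,232*s_,.024,.04))
P=lambda *a:[None if x is None else (x[0]*s_,x[1]*s_) for x in a]
print('sq',np.round(fit(d,P((700,273),(773,288),(748,353),(678,338)),.062,.062,.04),4))
E
```

```text
base [ 0.67562465 -0.14043864  0.04      ] -48.269287 [[  0.51691027   1.61597719 311.8889557 ]]
[[23.7  0.8 75.3]]
[[23.2  0.7 39.3]]
[[ 19.6 -18.8  39.3]]
[[19.6 20.2 39.3]]
top (array([ 0.67861392, -0.13995284,  0.04      ]), np.float32(-28.070215))
sq [  0.6382   0.1358 -83.6543   1.6199]
```

```bash
python3 -m pendant '[[[1,1,40],[0,0,0]],[[1,1,80],[0,0,0]],[[1,1,110],[0,0,0]],[[1,1,130],[0,0,0]],[[1,1,140],[0,0,0]],[[1,1,140],[0,0,0]],[[1,1,140],[0,0,0]],[[1,1,140],[0,0,0]]]'
python3 - <<'E'
from h import *
d=cap('wrist'); cv2.imwrite('pics/f.png',cv2.resize(d['frame'][130:320,130:390,::-1],None,fx=3,fy=3,interpolation=cv2.INTER_CUBIC))
T=r.sense()['tcp_pos']
q=proj(d,[[T[0],T[1],.04]])[0]; print(q); p,sc=circ(d,*q,.024,.04); print(p,sc,tool(p))
E
```

```text
time_s: 5.4
tcp_pos: [0.6767, -0.1405, 0.2133]
ee_rot: [[-0.956, -0.294, 0.003], [-0.294, 0.956, -0.0], [-0.003, -0.001, -1.0]]
wrist_force: [0.3, -0.2, -0.7]
gripper_width: 0.546
gripper_force: 30.0
[258.45720252 194.50741305]
[ 0.67625534 -0.140282    0.04      ] -35.556137 [[  0.85565725   0.43414961 173.15663867]]
```

View pics/f.png

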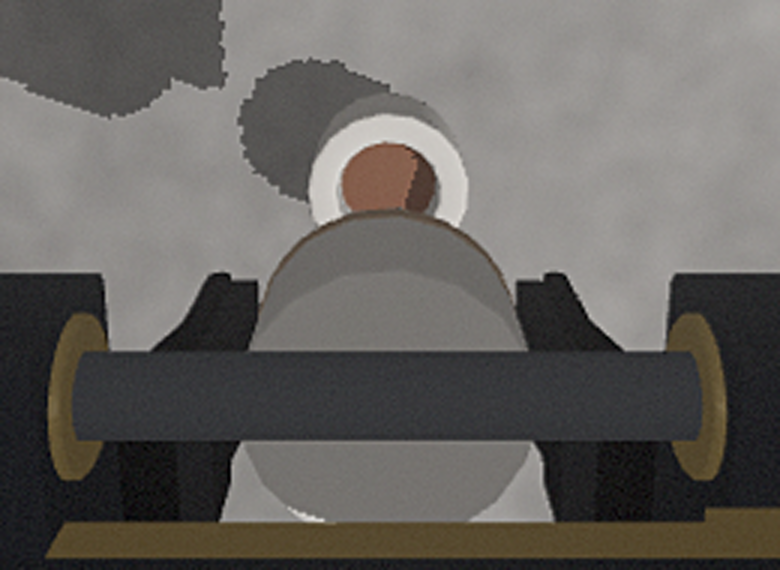

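Base ring is at crop (388,170) and the lid rim at (388,210): aligned sideways, with about 1 mm to correct along tool x.

```bash
python3 -c "
from h import *
d=cap('wrist');T=r.sense()['tcp_pos']
print(T,tool(ray(d,259.3,167.7,.04)),tool(ray(d,259.3,200,T[2]-.0753)))"
python3 -m pendant '[[[1.2,-0.2,35],[0,0,0]],[[1.2,-0.2,60],[0,0,0]],[[1.2,-0.2,78],[0,0,0]],[[1.2,-0.2,86],[0,0,0]],[[1.2,-0.2,90],[0,0,0]],[[1.2,-0.2,92],[0,0,0]],[[1.2,-0.2,93],[0,0,0]],[[1.2,-0.2,93],[0,0,0]],[[1.2,-0.2,93],[0,0,0]]]'
```

```text
[ 0.67646888 -0.14037612  0.2128642 ] [[ 24.32410903   0.92904374 172.80054738]] [[23.19744564  0.73602384 75.23908524]]
time_s: 6.4
tcp_pos: [0.6752, -0.1409, 0.1191]
ee_rot: [[-0.956, -0.293, 0.001], [-0.293, 0.956, -0.0], [-0.001, -0.0, -1.0]]
wrist_force: [0.3, -0.5, -0.0]
gripper_width: 0.543
gripper_force: 30.0
```

```bash
python3 -m pendant '[[[0,0.3,1],[0,0,0]],[[0,0.3,2],[0,0,0]],[[0,0.3,3],[0,0,0]],[[0,0.3,3.5],[0,0,0]],[[0,0.3,3.5],[0,0,0]]]'
python3 -m pendant '[[[0,0,0.4],[0,0,0]],[[0,0,0.4],[0,0,0]]]'
```

```text
time_s: 6.9
tcp_pos: [0.6748, -0.1405, 0.1153]
ee_rot: [[-0.956, -0.294, 0.0], [-0.294, 0.956, -0.0], [-0.0, -0.0, -1.0]]
wrist_force: [-1.2, 0.2, 2.6]
gripper_width: 0.543
gripper_force: 30.0
time_s: 7.1
tcp_pos: [0.6748, -0.1405, 0.1153]
ee_rot: [[-0.956, -0.294, 0.0], [-0.294, 0.956, -0.0], [-0.0, -0.0, -1.0]]
wrist_force: [-2.5, 0.3, 5.4]
gripper_width: 0.545
gripper_force: 30.0
```

```bash
python3 -m pendant '[[[0,0,0],[0,0,0]],[[0,0,0],[0,0,0]],[[0,0,0],[0,0,0]],[[0,0,0],[0,0,0]]]' 0.8
python3 -m pendant '[[[0,0,-15],[0,0,0]],[[0,0,-50],[0,0,0]],[[0,0,-95],[0,0,0]],[[0,0,-140],[0,0,0]],[[40,-12,-170],[0,0,0]],[[85,-26,-190],[0,0,0]],[[130,-42,-210],[0,0,0]],[[175,-56,-225],[0,0,0]],[[215,-70,-233],[0,0,0]],[[236,-76,-235],[0,0,0]]]' 1
python3 -m pendant '[[[0,0,0],[0,0,0]],[[0,0,0],[0,0,0]],[[0,0,0],[0,0,0]]]'
python3 - <<'E'
from h import *
d=cap('wrist'); cv2.imwrite('pics/g.png',cv2.resize(d['frame'][90:240,150:350,::-1],None,fx=4,fy=4,interpolation=cv2.INTER_CUBIC))
go(.471,-.282,.35,198)
E
```

```text
time_s: 7.5
tcp_pos: [0.6748, -0.1406, 0.1139]
ee_rot: [[-0.956, -0.293, -0.0], [-0.293, 0.956, -0.0], [0.0, 0.0, -1.0]]
wrist_force: [-0.3, -0.1, 0.4]
gripper_width: 0.778
gripper_force: 0.0
time_s: 8.5
tcp_pos: [0.4689, -0.2842, 0.3527]
ee_rot: [[-0.957, -0.291, 0.004], [-0.291, 0.957, -0.002], [-0.004, -0.003, -1.0]]
wrist_force: [0.3, -0.4, 0.7]
gripper_width: 0.999
gripper_force: 0.0
time_s: 8.8
tcp_pos: [0.4723, -0.282, 0.3489]
ee_rot: [[-0.956, -0.294, -0.0], [-0.294, 0.956, 0.0], [0.0, 0.0, -1.0]]
wrist_force: [0.3, 0.1, 0.7]
gripper_width: 0.999
gripper_force: 0.0
shift [ 1.4  0.3 -1.3] turn [ 0.0006 -0.0007 -0.0151] dyaw 0.9 j6 -58.9 tcp [ 0.4724 -0.2818  0.3487] yaw -162.86 t 8.8
```

View pics/g.png

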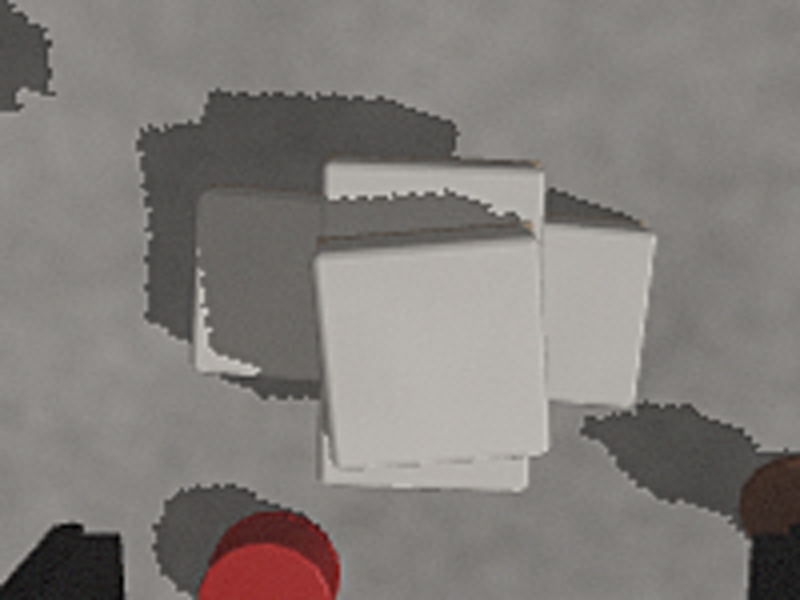

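The square top has corners (316,252), (535,234), (548,452), (335,468). The oblong lies below with its top edge at y=165 and its bottom at 488; the long one spans (197..655).

Run:
```python
from h import *
d=cap('wrist')
P=lambda *a:[None if x is None else (150+x[0]/4,90+x[1]/4) for x in a]
q=fit(d,P((316,252),(535,234),(548,452),(335,468)),.062,.062,.108)
print('square',np.round(q,4)); 
o=fit(d,P((543,172),(527,490),(320,484),(326,162)),.1,.066,.072)
print('oblong',np.round(o,4))
print('long',np.round(fit(d,P((197,190),(655,236),(636,406),(194,372)),.15,.06,.036),4))
go(q[0],q[1],.147,q[2]+90)
go(q[0],q[1],.147,q[2])
```

```text
square [  0.4715  -0.2817 -68.4863   1.6015]
oblong [ 0.4728 -0.2828 15.0924  1.4285]
long [  0.4707  -0.2862 -77.7935   1.2554]
shift [7.000e-01 2.000e-01 2.016e+02] turn [ 0.0007 -0.0009 -0.0763] dyaw 4.4 j6 -58.9 tcp [ 0.4724 -0.2818  0.3486] yaw -162.86 t 8.9
shift [7.000e-01 2.000e-01 2.016e+02] turn [-2.0000e-04 -1.3000e-03  1.4945e+00] dyaw -85.6 j6 -58.9 tcp [ 0.4724 -0.2818  0.3486] yaw -162.86 t 8.9
```

```bash
python3 -m pendant '[[[0.7,0.2,40],[0,0,-0.04]],[[0.7,0.2,85],[0,0,-0.07]],[[0.7,0.2,130],[0,0,-0.07]],[[0.7,0.2,165],[0,0,-0.07]],[[0.7,0.2,185],[0,0,-0.07]],[[0.7,0.2,195],[0,0,-0.07]],[[0.7,0.2,199],[0,0,-0.07]],[[0.7,0.2,201],[0,0,-0.07]],[[0.7,0.2,201],[0,0,-0.07]]]' 1
python3 -m pendant '[[[0,0,0],[0,0,0]],[[0,0,0],[0,0,0]],[[0,0,0],[0,0,0]],[[0,0,0],[0,0,0]],[[0,0,0],[0,0,0]],[[0,0,0],[0,0,0]]]' 0
python3 -c "
from h import *
go(.6386,.136,.35,-85)
go(.6386,.136,.35,5)"
```

```text
time_s: 9.8
tcp_pos: [0.4715, -0.2826, 0.1492]
ee_rot: [[-0.933, -0.36, 0.002], [-0.36, 0.933, -0.001], [-0.001, -0.001, -1.0]]
wrist_force: [-0.0, -0.8, 0.7]
gripper_width: 0.998
gripper_force: 0.0
time_s: 10.4
tcp_pos: [0.4709, -0.2826, 0.1487]
ee_rot: [[-0.933, -0.36, 0.001], [-0.36, 0.933, -0.0], [-0.0, -0.0, -1.0]]
wrist_force: [0.0, -0.1, 2.8]
gripper_width: 0.711
gripper_force: 30.0
shift [-307.1  330.2 -201.3] turn [-7.0000e-04 -0.0000e+00 -1.2902e+00] dyaw 73.9 j6 -54.9 tcp [ 0.4709 -0.2826  0.1487] yaw -158.92 t 10.4
shift [-307.1  330.2 -201.3] turn [-0.0004  0.0004  0.2806] dyaw -16.1 j6 -54.9 tcp [ 0.4709 -0.2826  0.1487] yaw -158.92 t 10.4
```

```bash
python3 -m pendant '[[[0,0,-15],[0,0,0]],[[0,0,-50],[0,0,0]],[[0,0,-95],[0,0,0]],[[0,0,-140],[0,0,0]],[[-25,27,-170],[0,0,0.05]],[[-55,60,-190],[0,0,0.1]],[[-88,95,-200],[0,0,0.15]],[[-120,130,-201],[0,0,0.2]],[[-153,165,-201],[0,0,0.25]],[[-186,200,-201],[0,0,0.28]]]'
python3 -c "
from h import *
go(.6386,.136,.35,5)"
```

```text
time_s: 11.4
tcp_pos: [0.5723, -0.027, 0.3487]
ee_rot: [[-0.996, -0.086, -0.001], [-0.086, 0.996, 0.001], [0.001, 0.001, -1.0]]
wrist_force: [1.4, -0.2, -2.1]
gripper_width: 0.707
gripper_force: 30.0
shift [-80.1 156.7  -1.3] turn [ 0.0007 -0.0013 -0.0012] dyaw 0.1 j6 -98.5 tcp [ 0.5723 -0.027   0.3487] yaw -175.07 t 11.4
```

```bash
python3 -m pendant '[[[-22,44,0],[0,0,0]],[[-44,88,0],[0,0,0]],[[-65,130,0],[0,0,0]],[[-76,150,0],[0,0,0]],[[-80,157,0],[0,0,0]],[[-80,157,0],[0,0,0]],[[-80,157,0],[0,0,0]],[[-80,157,0],[0,0,0]]]'
python3 - <<'E'
from h import *
d=cap('wrist'); cv2.imwrite('pics/i.png',cv2.resize(d['frame'][100:270,150:370,::-1],None,fx=3.5,fy=3.5,interpolation=cv2.INTER_CUBIC))
go(.6386,.136,.35,5)
E
```

```text
time_s: 12.2
tcp_pos: [0.6379, 0.1331, 0.3496]
ee_rot: [[-0.996, -0.086, -0.0], [-0.086, 0.996, -0.0], [0.0, -0.0, -1.0]]
wrist_force: [-0.3, -0.3, -1.4]
gripper_width: 0.707
gripper_force: 30.0
shift [-0.9  2.9 -0.3] turn [ 0.0001  0.0001 -0.001 ] dyaw 0.1 j6 -111.0 tcp [0.6379 0.1331 0.3497] yaw -175.06 t 12.2
```

View pics/i.png

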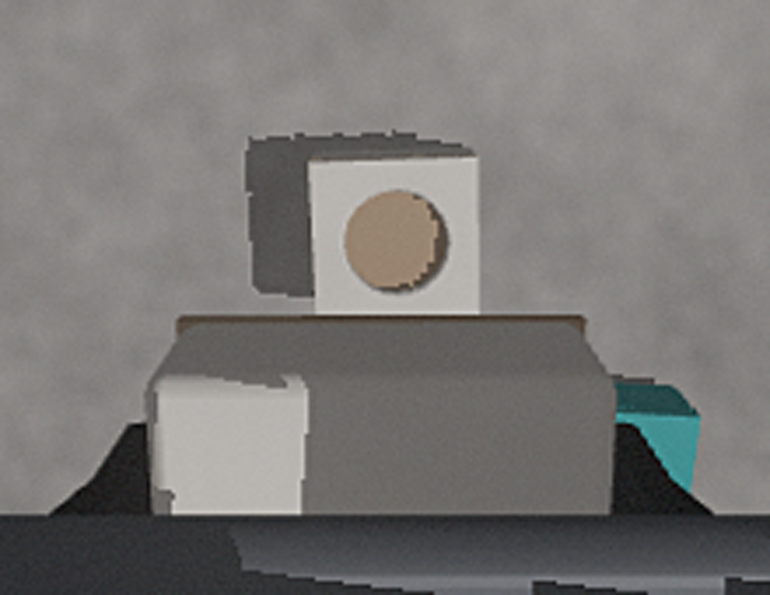

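The base's far edge runs (309,160)–(476,156) with hollow centre (397,241). The held lid's bottom edge is level at y=317, from x=178 to 586.

Run:
```python
from h import *
d=cap('wrist'); T=r.sense()['tcp_pos']
f=lambda u,v,z: tool(ray(d,150+u/3.5,100+v/3.5,z))[0].round(2)
for n,u,v,z in(('b0',309,160,.04),('b1',476,156,.04),('bl',315,311,.04),('br',479,311,.04),('hol',397,241.5,.04),('l0',178,317,T[2]-.0767),('l1',586,317,T[2]-.0767)): print(n,f(u,v,z))
```

```text
b0 [ 29.28 -26.12 309.81]
b1 [ 30.76  34.93 309.81]
bl [-27.59 -24.77 309.82]
br [-27.56  37.38 309.83]
hol [ -0.9    6.19 309.82]
l0 [ 28.6  -32.22  76.69]
l1 [28.63 32.67 76.7 ]
```

```bash
python3 -m pendant '[[[1.4,5.3,30],[0,0,-0.028]],[[1.4,5.3,70],[0,0,-0.028]],[[1.4,5.3,105],[0,0,-0.028]],[[1.4,5.3,125],[0,0,-0.028]],[[1.4,5.3,135],[0,0,-0.028]],[[1.4,5.3,135],[0,0,-0.028]],[[1.4,5.3,135],[0,0,-0.028]],[[1.4,5.3,135],[0,0,-0.028]]]'
python3 - <<'E'
from h import *
d=cap('wrist'); cv2.imwrite('pics/j.png',cv2.resize(d['frame'][130:270,150:370,::-1],None,fx=3.5,fy=3.5,interpolation=cv2.INTER_CUBIC))
E
```

```text
time_s: 13.1
tcp_pos: [0.6373, 0.1397, 0.2164]
ee_rot: [[-0.993, -0.116, 0.003], [-0.116, 0.993, 0.001], [-0.004, 0.001, -1.0]]
wrist_force: [-0.1, -0.7, -0.9]
gripper_width: 0.713
gripper_force: 30.0
```

View pics/j.png

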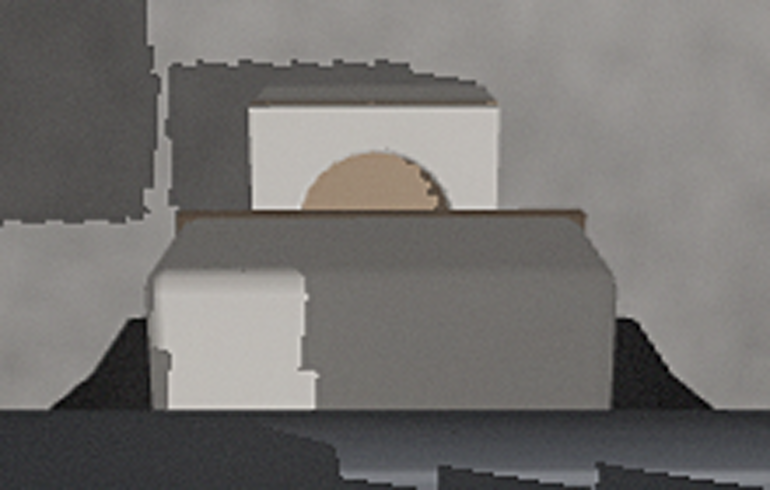

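Lid and base edges are parallel: base far edge (249..497, 106), lid bottom edge (177..586, 211).

Run:
```python
from h import *
d=cap('wrist'); T=r.sense()['tcp_pos'];print(T)
f=lambda u,v,z: tool(ray(d,150+u/3.5,130+v/3.5,z))[0].round(2)
for n,u,v,z in(('b0',249,106,.04),('b1',497,106,.04),('l0',177,211,T[2]-.0767),('l1',586,211,T[2]-.0767)): print(n,f(u,v,z))
```

```text
[0.63697233 0.13973942 0.2159419 ]
b0 [ 30.24 -32.28 175.83]
b1 [ 30.27  28.95 175.88]
l0 [ 28.42 -32.25  76.6 ]
l1 [28.43 32.88 76.65]
```

```bash
python3 -m pendant '[[[0.5,-2,35],[0,0,0]],[[0.5,-2,60],[0,0,0]],[[0.5,-2,78],[0,0,0]],[[0.5,-2,87],[0,0,0]],[[0.5,-2,91],[0,0,0]],[[0.5,-2,93],[0,0,0]],[[0.5,-2,94],[0,0,0]],[[0.5,-2,94],[0,0,0]],[[0.5,-2,94],[0,0,0]]]'
python3 - <<'E'
from h import *
d=cap('wrist'); 
c=cap('scene'); q=proj(c,[.638,.137,.04])[0].astype(int)
A=cv2.resize(d['frame'][150:260,170:350,::-1],(720,440),interpolation=cv2.INTER_CUBIC)
cv2.imwrite('pics/k.png',A)
go(.638,.137,.1,5)
E
```

```text
time_s: 14.1
tcp_pos: [0.6365, 0.1377, 0.1212]
ee_rot: [[-0.993, -0.116, 0.001], [-0.116, 0.993, 0.001], [-0.001, 0.0, -1.0]]
wrist_force: [-0.5, 0.7, -2.2]
gripper_width: 0.709
gripper_force: 30.0
shift [-1.5 -0.8 20.9] turn [0.0003 0.0009 0.0285] dyaw -1.6 j6 -109.8 tcp [0.6364 0.1376 0.1209] yaw -173.36 t 14.2
```

View pics/k.png

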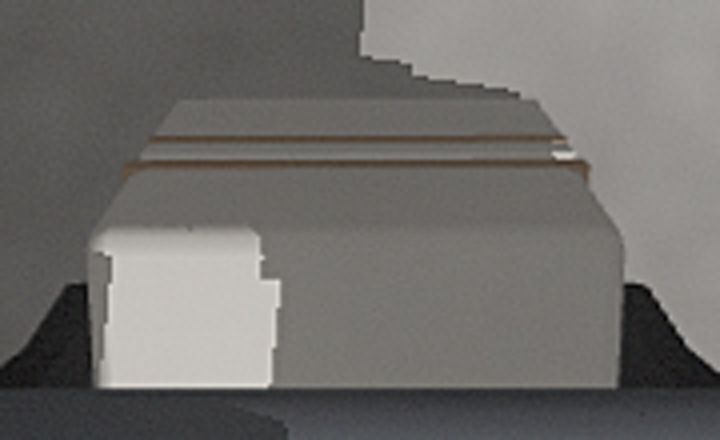

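Edges are parallel and centred (lid 123..589, base about 144..571), and the gap looks bigger than I computed. I'm lowering slowly until contact.

```bash
python3 -m pendant '[[[0,0,1],[0,0,0]],[[0,0,2],[0,0,0]],[[0,0,3],[0,0,0]],[[0,0,4],[0,0,0]],[[0,0,4],[0,0,0]],[[0,0,4],[0,0,0]]]'
python3 - <<'E'
from h import *
d=cap('wrist'); 
A=cv2.resize(d['frame'][150:260,170:350,::-1],(720,440),interpolation=cv2.INTER_CUBIC)
for u in (60,90): 
  c=d['frame'][150:215,u+170].astype(int).sum(1); print(u,c)
E
```

```text
time_s: 14.8
tcp_pos: [0.6361, 0.1375, 0.1168]
ee_rot: [[-0.993, -0.116, 0.0], [-0.116, 0.993, -0.0], [-0.0, -0.0, -1.0]]
wrist_force: [-2.1, 0.1, 2.3]
gripper_width: 0.707
gripper_force: 30.0
60 [259 266 266 263 260 265 267 262 262 260 250 245 260 257 259 262 255 257
 267 256 263 267 258 260 263 271 281 321 304 304 315 305 311 306 307 312
 252 215 301 315 198 229 287 311 308 306 311 307 309 315 320 311 313 302
 317 305 352 405 455 507 516 537 550 566 581]
90 [268 265 259 269 261 259 268 270 262 264 272 262 268 260 262 251 258 263
 252 260 271 260 260 257 259 261 277 312 309 307 299 303 305 315 309 319
 253 221 291 317 198 241 298 320 315 305 308 304 307 312 309 316 314 311
 313 307 315 324 347 347 349 346 353 348 349]
```

Run:
```python
from h import *
F=np.mean([cap('wrist')['frame'].astype(float).sum(2) for _ in range(4)],0)
for v in range(176,204,1): print(v,F[v,194:220:1].astype(int)); 
print()
for v in range(176,204,1): print(v,F[v,300:326].astype(int))
```

```text
176 [260 253 254 258 261 263 259 262 258 257 256 257 264 260 259 263 265 263
 259 259 276 281 272 280 273 275]
177 [257 259 260 256 259 253 252 255 262 259 258 262 264 261 262 263 260 264
 257 274 312 312 316 316 311 317]
178 [262 258 256 257 256 258 262 259 254 259 256 258 257 263 260 262 262 258
 261 298 311 308 308 310 309 305]
179 [262 260 256 252 256 252 258 259 258 260 261 257 260 262 269 262 260 260
 285 307 309 306 305 310 309 307]
180 [262 257 254 257 259 252 251 255 262 265 259 262 261 269 265 264 269 271
 308 310 307 313 310 304 307 306]
181 [257 257 255 254 258 254 260 258 261 263 260 261 263 265 259 261 265 305
 315 308 307 305 307 308 312 308]
182 [261 261 260 257 260 257 261 261 263 261 263 262 265 265 261 262 300 310
 310 306 306 304 309 309 307 304]
183 [255 256 253 254 260 258 267 260 255 264 265 267 260 266 264 293 310 309
 305 307 306 307 313 306 309 309]
184 [257 258 261 264 261 258 260 260 264 264 262 266 261 259 279 308 310 313
 313 313 313 310 309 310 311 311]
185 [261 262 260 260 259 258 261 264 261 265 259 265 268 261 292 307 309 308
 308 307 313 309 310 309
[... 4416 characters left out ...]

 420 426 418 419 422 424 424 427]
198 [315 317 316 315 320 313 319 314 320 319 318 318 311 311 317 314 310 299
 351 425 429 422 422 424 423 429]
199 [319 315 318 314 318 313 316 313 316 319 313 316 316 317 311 314 314 310
 293 417 427 425 420 426 427 428]
200 [313 314 315 317 315 315 316 315 313 317 313 314 316 315 317 312 318 311
 302 350 420 423 423 428 426 428]
201 [315 319 316 311 318 312 316 312 317 316 316 316 317 313 316 317 315 314
 312 300 348 426 428 425 428 425]
202 [318 318 319 316 315 314 314 315 314 320 314 317 318 318 316 316 315 317
 319 310 292 390 432 432 426 430]
203 [317 313 316 311 308 314 310 316 315 310 315 311 314 314 318 315 315 316
 314 312 304 319 428 436 431 430]
```

```bash
python3 -m pendant '[[[0,0,0.5],[0,0,0]],[[0,0,1],[0,0,0]],[[0,0,1],[0,0,0]],[[0,0,1],[0,0,0]]]'; python3 -c "
from h import *
d=cap('wrist');T=r.sense()['tcp_pos']; print(d['R'][2], tool(-d['R'].T@d['t']),T, r.sense()['wrist_force'])
for u,v,z in((205.5,188,.04),(313.3,188,.04),(200.5,191,.04),(316.7,191,.04)): print(tool(ray(d,u,v,z)))"
```

```text
time_s: 15.45
tcp_pos: [0.6362, 0.1375, 0.1168]
ee_rot: [[-0.993, -0.116, 0.0], [-0.116, 0.993, -0.0], [-0.0, -0.0, -1.0]]
wrist_force: [-4.2, -0.6, 8.0]
gripper_width: 0.71
gripper_force: 30.0
[ 0.25098984  0.02923416 -0.96754817] [[ 7.07934485e+01  7.70903793e-02 -9.15604953e+01]] [0.63614915 0.13754516 0.11676849] [-4.44099786  0.69452574  8.54667554]
[[ 29.97261308 -29.43739174  76.76306107]]
[[30.00170777 30.48223624 76.75140915]]
[[ 28.25113554 -32.29711077  76.76425704]]
[[28.28268328 32.45374401 76.7516656 ]]
```

```bash
python3 -m pendant '[[[0,0,-2],[0,0,0]],[[0,0,-3],[0,0,0]],[[1,0,-3],[0,0,0]],[[1.6,0,-3],[0,0,0]],[[1.6,0,-2],[0,0,0]],[[1.6,0,-1],[0,0,0]],[[1.6,0,-0.5],[0,0,0]],[[1.6,0,-0.5],[0,0,0]],[[1.6,0,-0.5],[0,0,0]]]'
python3 - <<'E'
from h import *
fr=np.mean([cap('wrist')['frame'].astype(float) for _ in range(4)],0)
cv2.imwrite('pics/l.png',cv2.resize(fr[165:225,185:335,::-1].astype(np.uint8),None,fx=5.3,fy=5.3,interpolation=cv2.INTER_NEAREST))
print(fr.sum(2)[174:200,[230,260,290]].astype(int).T)
E
```

```text
time_s: 16.4
tcp_pos: [0.6345, 0.1373, 0.1168]
ee_rot: [[-0.993, -0.116, 0.0], [-0.116, 0.993, -0.0], [-0.0, -0.0, -1.0]]
wrist_force: [-3.4, -0.2, 5.6]
gripper_width: 0.707
gripper_force: 30.0
[[265 263 259 270 267 297 308 307 309 310 305 305 307 310 312 229 209 228
  288 315 312 310 307 308 312 307]
 [261 258 256 259 262 300 313 303 305 309 307 309 309 314 311 226 212 229
  297 309 306 306 304 302 307 308]
 [463 468 247 260 265 321 320 311 313 309 307 312 310 315 312 209 217 236
  302 313 313 311 314 315 315 316]]
```

View pics/l.png

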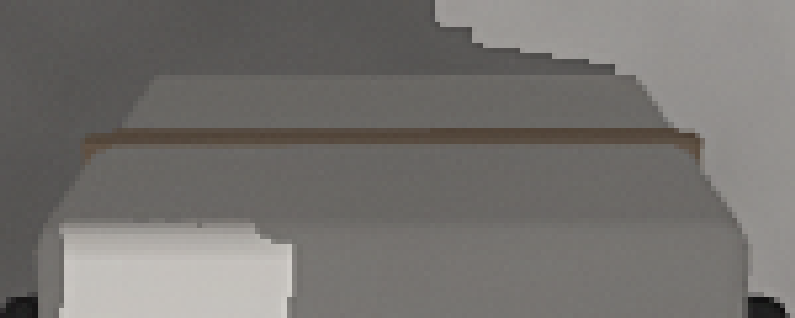

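```bash
cat >> h.py <<'E'
from scipy.optimize import minimize
def rectfit(d,L,W,z,p0,sides=(0,1,2,3),w=.0015):
    """p0=(x,y,yaw deg): maximise gradient across edges; also returns each side's own best outward offset (mm)"""
    g=cv2.GaussianBlur(d['frame'].astype(np.float32).max(2),(3,3),.8)
    n=[(1,0),(0,1),(-1,0),(0,-1)]; h=[L/2,W/2,L/2,W/2]; tt=np.linspace(-.8,.8,41)
    def samp(p,i,off):
        c,s=np.cos(np.radians(p[2])),np.sin(np.radians(p[2])); nx,ny=n[i]; e=h[(i+1)%2]
        lx=nx*(h[i]+off)+(-ny)*tt*e; ly=ny*(h[i]+off)+nx*tt*e
        q=proj(d,np.c_[p[0]+c*lx-s*ly,p[1]+s*lx+c*ly,np.full(41,z)]).astype(np.float32)
        return cv2.remap(g,q[:,:1],q[:,1:],cv2.INTER_LINEAR).ravel()
    def sc(p): return -sum(np.mean(np.minimum(np.abs(samp(p,i,-w)-samp(p,i,w)),60)) for i in sides)
    best=min(((sc((p0[0]+a,p0[1]+b,p0[2]+k)),p0[0]+a,p0[1]+b,p0[2]+k) for k in np.arange(-4,4.1,1) for a in np.arange(-.006,.0061,.001) for b in np.arange(-.006,.0061,.001)))
    o=minimize(sc,best[1:],method='Nelder-Mead',options=dict(initial_simplex=np.array(best[1:])+np.array([[0,0,0],[.001,0,0],[0,.001,0],[0,0,1]])))
    offs=np.arange(-.005,.0051,.00025); res=[]
    for i in sides:
        v=[np.mean(np.minimum(np.abs(samp(o.x,i,f-w)-samp(o.x,i,f+w)),60)) for f in offs]; res.append((round(offs[int(np.argmax(v))]*1000,2),round(float(max(v)),0)))
    return o.x.round(4),o.fun,res
E
python3 -m pendant '[[[0,0,0],[0,0,0]],[[0,0,0],[0,0,0]],[[0,0,0],[0,0,0]],[[0,0,0],[0,0,0]],[[0,0,0],[0,0,0]]]' 0.95
python3 -m pendant '[[[0,0,-15],[0,0,0]],[[0,0,-50],[0,0,0]],[[0,0,-95],[0,0,0]],[[0,0,-140],[0,0,0]],[[0,0,-185],[0,0,0]],[[0,0,-220],[0,0,0]],[[0,0,-233],[0,0,0]],[[0,0,-233],[0,0,0]],[[0,0,-233],[0,0,0]],[[0,0,-233],[0,0,0]]]'
python3 - <<'E'
from h import *
d=cap('wrist'); cv2.imwrite('pics/m.png',cv2.resize(d['frame'][110:230,170:350,::-1],(800,533),interpolation=cv2.INTER_CUBIC))
for z,sd in((.076,(0,1,2,3)),(.04,(0,1,2,3))):
    x=rectfit(d,.062,.062,z,(.637,.1375,6.6),sd); print(x)
print(r.sense()['tcp_pos'])
E
```

```text
time_s: 17.1
tcp_pos: [0.6347, 0.1373, 0.1156]
ee_rot: [[-0.993, -0.115, -0.0], [-0.115, 0.993, -0.0], [0.0, -0.0, -1.0]]
wrist_force: [0.5, 0.2, -0.1]
gripper_width: 0.943
gripper_force: 0.0
time_s: 18.1
tcp_pos: [0.634, 0.1372, 0.346]
ee_rot: [[-0.993, -0.115, -0.005], [-0.115, 0.993, -0.002], [0.005, -0.001, -1.0]]
wrist_force: [0.1, 0.1, 0.1]
gripper_width: 0.951
gripper_force: 0.0
(array([0.6351, 0.1378, 7.3538]), np.float64(-170.7506561279297), [(np.float64(-1.5), 40.0), (np.float64(-0.75), 48.0), (np.float64(-1.5), 60.0), (np.float64(-1.75), 57.0)])
(array([0.641 , 0.1371, 6.817 ]), np.float64(-125.49024963378906), [(np.float64(2.5), 38.0), (np.float64(3.75), 47.0), (np.float64(0.25), 60.0), (np.float64(-0.5), 58.0)])
[0.63411754 0.13723034 0.34623093]
```

View pics/m.png

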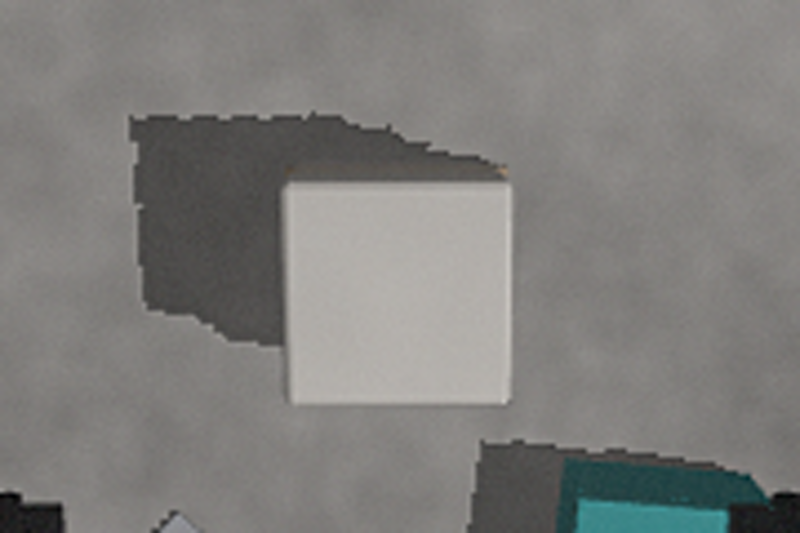

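Lid top seen square and flat, but the base's near face isn't visible beyond the seam: the lid overhangs about 2–3 mm towards the robot. I'll regrip and shift it back.

```bash
python3 -m pendant '[[[0,0,45],[0,0,0]],[[0,0,90],[0,0,0]],[[0,0,135],[0,0,0]],[[0,0,175],[0,0,0]],[[0,0,205],[0,0,0]],[[0,0,222],[0,0,0]],[[0,0,228],[0,0,0]],[[0,0,229.5],[0,0,0]],[[0,0,229.5],[0,0,0]]]' 1
python3 -m pendant '[[[0,0,0],[0,0,0]],[[0,0,0],[0,0,0]],[[0,0,0],[0,0,0]],[[0,0,0],[0,0,0]],[[0,0,0],[0,0,0]],[[0,0,0],[0,0,0]]]' 0
python3 -m pendant '[[[0,0,-2],[0,0,0]],[[0,0,-3],[0,0,0]],[[-1,0,-3],[0,0,0]],[[-2.4,0,-3],[0,0,0]],[[-2.4,0,-2],[0,0,0]],[[-2.4,0,-1],[0,0,0]],[[-2.4,0,0],[0,0,0]],[[-2.4,0,0.2],[0,0,0]],[[-2.4,0,0.2],[0,0,0]]]'
python3 - <<'E'
from h import *
F=np.mean([cap('wrist')['frame'].astype(float).sum(2) for _ in range(4)],0)
print(F[174:206,[230,260,290]].astype(int).T)
E
```

```text
time_s: 19.05
tcp_pos: [0.635, 0.1375, 0.1198]
ee_rot: [[-0.993, -0.116, 0.001], [-0.116, 0.993, 0.0], [-0.001, -0.0, -1.0]]
wrist_force: [-0.1, 0.5, -0.2]
gripper_width: 1.001
gripper_force: 0.0
time_s: 19.65
tcp_pos: [0.6347, 0.1374, 0.1199]
ee_rot: [[-0.993, -0.116, 0.001], [-0.116, 0.993, 0.0], [-0.001, 0.0, -1.0]]
wrist_force: [-1.2, 1.0, 2.9]
gripper_width: 0.71
gripper_force: 30.0
time_s: 20.55
tcp_pos: [0.6369, 0.1376, 0.1199]
ee_rot: [[-0.993, -0.116, 0.0], [-0.116, 0.993, -0.0], [-0.0, -0.0, -1.0]]
wrist_force: [-2.1, -0.4, 4.4]
gripper_width: 0.711
gripper_force: 30.0
[[281 309 307 307 306 306 307 307 314 311 197 237 324 316 227 210 290 316
  309 309 307 308 310 311 309 310 309 308 309 310 383 439]
 [276 318 315 306 309 305 310 310 310 305 201 240 322 313 226 218 287 314
  303 308 307 309 304 307 306 305 305 311 307 312 321 331]
 [284 319 315 312 311 311 311 318 313 285 211 244 322 309 209 232 302 315
  312 312 307 316 316 315 314 312 317 315 311 319 327 340]]
```

```bash
python3 -m pendant '[[[0,0,0],[0,0,0]],[[0,0,0],[0,0,0]],[[0,0,0],[0,0,0]],[[0,0,0],[0,0,0]],[[0,0,0],[0,0,0]]]' 1
python3 -m pendant '[[[0,0,-15],[0,0,0]],[[0,0,-50],[0,0,0]],[[-30,0,-95],[0,0,0]],[[-60,0,-140],[0,0,0]],[[-80,0,-180],[0,0,0]],[[-80,0,-180],[0,0,0]],[[-80,0,-180],[0,0,0]],[[-80,0,-180],[0,0,0]]]'
python3 - <<'E'
from h import *
ds=[cap('wrist') for _ in range(4)]; d=ds[0]; d['frame']=np.mean([x['frame'].astype(float) for x in ds],0).astype(np.uint8)
T=r.sense()['tcp_pos'];print(T)
x=rectfit(d,.059,.059,.076,(.6372,.1376,7)); print(x)
c=x[0];n=np.array([-np.cos(np.radians(c[2])),-np.sin(np.radians(c[2]))])
f=c[:2]+.031*n
q=proj(d,[[*f,z] for z in(.076,.04,.036,.0)]); print(q.round(1))
u0=int(round(q[1][0])); v0=int(q[3][1])-6
print(v0); 
for u in(u0-20,u0,u0+20): print(d['frame'][v0:v0+35,u].astype(int).sum(1))
A=d['frame'][v0-5:v0+70,u0-60:u0+60,::-1]; cv2.imwrite('pics/n.png',cv2.resize(A,None,fx=6,fy=6,interpolation=cv2.INTER_CUBIC))
E
```

```text
time_s: 21.25
tcp_pos: [0.637, 0.1377, 0.1189]
ee_rot: [[-0.993, -0.116, -0.0], [-0.116, 0.993, -0.0], [0.0, -0.0, -1.0]]
wrist_force: [0.4, -0.5, 0.6]
gripper_width: 0.985
gripper_force: 0.0
time_s: 22.05
tcp_pos: [0.7155, 0.1468, 0.2972]
ee_rot: [[-0.993, -0.115, -0.003], [-0.115, 0.993, -0.001], [0.003, -0.0, -1.0]]
wrist_force: [-0.4, -0.3, -0.4]
gripper_width: 1.003
gripper_force: 0.0
[0.71574951 0.14682584 0.29771188]
(array([0.6382, 0.1388, 6.6538]), np.float64(-198.3063201904297), [(np.float64(0.0), 41.0), (np.float64(0.0), 52.0), (np.float64(-0.25), 46.0), (np.float64(0.0), 60.0)])
[[259.7  71.4]
 [259.6  75.8]
 [259.5  76.3]
 [259.5  79.8]]
73
[470 496 517 509 514 512 514 512 512 512 514 516 515 514 515 518 518 517
 517 515 516 515 516 516 515 515 516 517 514 515 513 514 514 516 517]
[463 494 516 509 513 510 514 513 513 509 513 511 515 514 516 515 516 516
 522 517 520 518 520 520 522 524 523 524 526 527 523 526 526 526 526]
[470 505 524 517 515 513 512 516 514 512 514 515 516 519 516 516 518 519
 517 519 520 519 516 522 517 517 516 517 519 521 520 520 518 519 522]
```

View pics/n.png

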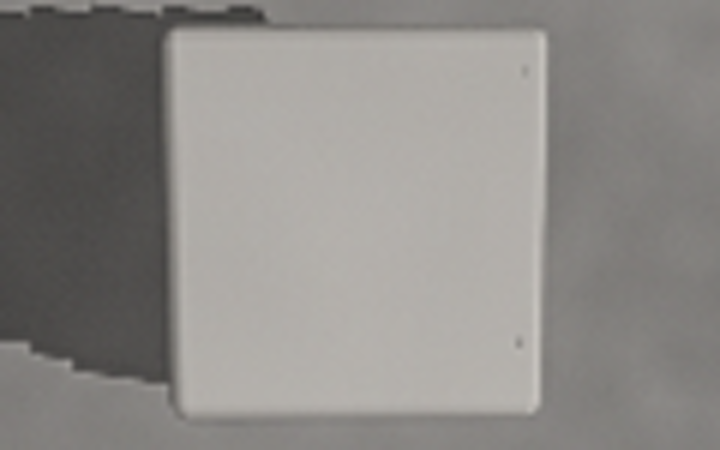

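Lid top is square and flat; it now fits (0.6382,0.1388), against the base at (0.6384,0.1387). Next I get numbers from the top camera for the rest.

Run:
```python
from h import *
b=cap('top')
P=lambda *a:[(x[0]*s_,x[1]*s_) for x in a]
o=fit(b,P((213,339),(218,415),(167,420),(163,345)),.1,.066,.04); print('oblong',np.round(o,4))
print(rectfit(b,.1,.066,.04,o[:3]))
print('long',rectfit(b,.15,.06,.04,(.473,.015,52)))
q=proj(b,[.6763,-.1403,.076])[0]; print('roundlid',circ(b,*q,.0228,.076))
go(.465+.07,.285,.30,180+5)
```

```text
oblong [0.4656 0.2849 7.8418 0.3304]
(array([0.4674, 0.2857, 9.0475]), np.float64(-110.47683715820312), [(np.float64(0.0), 16.0), (np.float64(0.5), 18.0), (np.float64(0.0), 35.0), (np.float64(0.25), 42.0)])
long (array([4.72800e-01, 1.87000e-02, 5.11726e+01]), np.float64(-129.63165283203125), [(np.float64(0.5), 29.0), (np.float64(0.25), 15.0), (np.float64(0.25), 43.0), (np.float64(0.0), 43.0)])
roundlid (array([ 0.67655, -0.14055,  0.076  ]), np.float32(-10.302637))
shift [163.7 158.2  -1.7] turn [-0.0006 -0.002   0.0288] dyaw -1.6 j6 -107.6 tcp [0.7159 0.1468 0.2981] yaw -173.35 t 22.3
```

```bash
python3 -m pendant '[[[30,25,0],[0,0,0]],[[65,57,0],[0,0,0]],[[100,90,0],[0,0,-0.01]],[[135,124,0],[0,0,-0.03]],[[155,145,-2],[0,0,-0.03]],[[161,155,-2],[0,0,-0.03]],[[161,168,-2],[0,0,-0.03]],[[161,168,-2],[0,0,-0.03]],[[161,168,-2],[0,0,-0.03]],[[161,168,-2],[0,0,-0.03]]]'
python3 - <<'E'
from h import *
ds=[cap('wrist') for _ in range(3)]; d=ds[0]; d['frame']=np.mean([x['frame'].astype(float) for x in ds],0).astype(np.uint8)
s=r.sense();print(s['tcp_pos'])
x=rectfit(d,.1,.066,.04,(.466,.285,8.5)); print(x, tool([*x[0][:2],.04]))
from h import *
c=-d['R'].T@d['t'];print('cam',c,proj(d,[*x[0][:2],.04]))
go(.473+.055,.017+.044,.30,231.5)
E
```

```text
time_s: 23.3
tcp_pos: [0.5379, 0.2944, 0.3006]
ee_rot: [[-0.99, -0.144, -0.001], [-0.144, 0.99, -0.001], [0.001, -0.001, -1.0]]
wrist_force: [-0.4, 0.2, -0.1]
gripper_width: 1.0
gripper_force: 0.0
[0.53764313 0.29443355 0.30084964]
(array([0.4651, 0.2861, 9.069 ]), np.float64(-178.05526733398438), [(np.float64(-0.25), 32.0), (np.float64(0.0), 36.0), (np.float64(-0.25), 51.0), (np.float64(-1.0), 60.0)]) [[ 72.8805598    2.2828426  260.87870999]]
cam [0.46789354 0.28443023 0.39218121] [[260.70592519 109.96291478]]
shift [  43.1 -229.6    0.9] turn [-2.000e-04 -5.000e-04 -7.544e-01] dyaw 43.2 j6 -125.5 tcp [0.5376 0.2944 0.3008] yaw -171.72 t 23.4
```

```bash
python3 -m pendant '[[[6,-35,0],[0,0,-0.14]],[[12,-75,0],[0,0,-0.28]],[[20,-115,0],[0,0,-0.42]],[[30,-155,0],[0,0,-0.56]],[[40,-195,0],[0,0,-0.7]],[[43,-220,0],[0,0,-0.75]],[[43,-229,0],[0,0,-0.755]],[[43,-229,0],[0,0,-0.755]],[[43,-229,0],[0,0,-0.755]],[[43,-229,0],[0,0,-0.755]]]'
python3 - <<'E'
from h import *
ds=[cap('wrist') for _ in range(3)]; d=ds[0]; d['frame']=np.mean([x['frame'].astype(float) for x in ds],0).astype(np.uint8)
print(r.sense()['tcp_pos'],r.sense()['ee_rot'][0])
x=rectfit(d,.15,.06,.04,(.473,.017,51.5)); print(x, tool([*x[0][:2],.04]))
go(.47+.07,-.282+.018,.30,195)
E
```

```text
time_s: 24.45
tcp_pos: [0.528, 0.0633, 0.301]
ee_rot: [[-0.62, -0.784, -0.0], [-0.784, 0.62, 0.0], [0.0, 0.0, -1.0]]
wrist_force: [-0.2, 0.6, 0.1]
gripper_width: 1.001
gripper_force: 0.0
[0.52789868 0.06321784 0.30098085] [-6.20055592e-01 -7.84557837e-01 -2.50424660e-04]
(array([4.70200e-01, 1.92000e-02, 5.12676e+01]), np.float64(-195.10504150390625), [(np.float64(0.0), 49.0), (np.float64(0.0), 28.0), (np.float64(-0.5), 58.0), (np.float64(-0.5), 60.0)]) [[ 70.26175634  17.9300074  260.99715636]]
shift [ 249.2 -212.4    1. ] turn [ 1.000e-04 -2.000e-04  6.402e-01] dyaw -36.7 j6 -62.6 tcp [0.5279 0.0632 0.301 ] yaw -128.32 t 24.6
```

```bash
python3 -m pendant '[[[37,-32,0],[0,0,0.12]],[[75,-63,0],[0,0,0.25]],[[112,-95,0],[0,0,0.37]],[[150,-127,0],[0,0,0.5]],[[187,-159,0],[0,0,0.62]],[[220,-190,0],[0,0,0.64]],[[243,-207,0],[0,0,0.64]],[[249,-212,0],[0,0,0.64]],[[249,-212,0],[0,0,0.64]],[[249,-212,0],[0,0,0.64]]]'
python3 - <<'E'
from h import *
ds=[cap('wrist') for _ in range(3)]; d=ds[0]; d['frame']=np.mean([x['frame'].astype(float) for x in ds],0).astype(np.uint8)
s=r.sense();print(s['tcp_pos'])
o=rectfit(d,.097,.063,.072,(.4725,-.283,15.5)); print(o,tool([*o[0][:2],.072]))
l=rectfit(d,.147,.057,.036,(.4705,-.287,102),(0,2)); print(l)
go(o[0][0],o[0][1],.112,o[0][2]+180)
E
```

```text
time_s: 25.6
tcp_pos: [0.5395, -0.2634, 0.301]
ee_rot: [[-0.966, -0.259, -0.0], [-0.259, 0.966, 0.0], [0.0, 0.0, -1.0]]
wrist_force: [0.2, 0.1, 0.7]
gripper_width: 0.997
gripper_force: 0.0
[ 0.53963619 -0.26308706  0.30139719]
(array([ 0.4727, -0.2832, 15.3291]), np.float64(-179.8716278076172), [(np.float64(0.0), 47.0), (np.float64(0.0), 22.0), (np.float64(-0.5), 53.0), (np.float64(0.25), 59.0)]) [[ 69.92782855  -2.02701641 229.37751706]]
(array([  0.4689,  -0.2869, 102.1588]), np.float64(-111.72174072265625), [(np.float64(0.0), 52.0), (np.float64(-0.5), 60.0)])
shift [ 69.9  -2.  189.4] turn [-0.      0.0003 -0.0047] dyaw 0.3 j6 -64.4 tcp [ 0.5396 -0.2631  0.3014] yaw -164.94 t 25.8
```

```bash
python3 -m pendant '[[[30,-1,10],[0,0,0]],[[60,-2.5,30],[0,0,-0.005]],[[70,-2.8,65],[0,0,-0.005]],[[70,-2.8,105],[0,0,-0.005]],[[70,-2.8,140],[0,0,-0.005]],[[70,-2.8,165],[0,0,-0.005]],[[70,-2.8,180],[0,0,-0.005]],[[70,-2.8,186],[0,0,-0.005]],[[70,-2.8,188],[0,0,-0.005]],[[70,-2.8,188],[0,0,-0.005]]]'
python3 -m pendant '[[[0,0,0],[0,0,0]],[[0,0,0],[0,0,0]],[[0,0,0],[0,0,0]],[[0,0,0],[0,0,0]],[[0,0,0],[0,0,0]],[[0,0,0],[0,0,0]]]' 0
python3 -c "
from h import *
go(.4651,.2863,.30,189)"
```

```text
time_s: 26.75
tcp_pos: [0.4731, -0.285, 0.1139]
ee_rot: [[-0.965, -0.264, 0.001], [-0.264, 0.965, -0.0], [-0.001, -0.001, -1.0]]
wrist_force: [0.4, -0.0, -0.3]
gripper_width: 1.0
gripper_force: 0.0
time_s: 27.35
tcp_pos: [0.4725, -0.2851, 0.1136]
ee_rot: [[-0.965, -0.263, 0.0], [-0.263, 0.965, 0.0], [-0.0, 0.0, -1.0]]
wrist_force: [-1.0, 2.3, 5.4]
gripper_width: 0.754
gripper_force: 30.0
shift [-143.   553.3 -186.3] turn [0.     0.0002 0.1087] dyaw -6.2 j6 -60.5 tcp [ 0.4725 -0.2851  0.1136] yaw -164.77 t 27.4
```

```bash
python3 -m pendant '[[[0,0,-15],[0,0,0]],[[0,0,-50],[0,0,0]],[[0,0,-95],[0,0,0]],[[-5,20,-135],[0,0,0]],[[-13,50,-165],[0,0,0.02]],[[-24,93,-180],[0,0,0.04]],[[-36,138,-186],[0,0,0.06]],[[-48,184,-186],[0,0,0.08]],[[-60,230,-186],[0,0,0.1]],[[-72,276,-186],[0,0,0.1087]]]'
python3 -c "
from h import *
go(.4646,.2853,.30,189)"
```

```text
time_s: 28.35
tcp_pos: [0.4685, 0.0016, 0.2982]
ee_rot: [[-0.988, -0.155, -0.001], [-0.155, 0.988, 0.0], [0.001, 0.0, -1.0]]
wrist_force: [0.5, 0.5, -3.3]
gripper_width: 0.755
gripper_force: 30.0
shift [-40.2 280.9  -1.7] turn [ 0.0004 -0.0013 -0.0012] dyaw 0.1 j6 -101.2 tcp [0.4685 0.0016 0.2982] yaw -171.07 t 28.4
```

```bash
python3 -m pendant '[[[-7,48,0],[0,0,0]],[[-14,96,0],[0,0,0]],[[-21,144,0],[0,0,0]],[[-28,192,0],[0,0,0]],[[-34,236,0],[0,0,0]],[[-38,265,0],[0,0,0]],[[-40,278,0],[0,0,0]],[[-40,281,0],[0,0,0]],[[-40,281,0],[0,0,0]],[[-40,281,0],[0,0,0]]]'
python3 -m pendant '[[[0,0,0],[0,0,0]],[[0,0,0],[0,0,0]]]'
python3 - <<'E'
from h import *
go(.4646,.2853,.1225,189)
d=cap('wrist')
print(rectfit(d,.1,.066,.04,(.4651,.2863,9),(1,2,3)))
E
```

```text
time_s: 29.35
tcp_pos: [0.4649, 0.2824, 0.2989]
ee_rot: [[-0.988, -0.155, -0.001], [-0.155, 0.988, -0.001], [0.001, -0.001, -1.0]]
wrist_force: [-0.7, -0.1, -2.9]
gripper_width: 0.759
gripper_force: 30.0
time_s: 29.55
tcp_pos: [0.4651, 0.2828, 0.2994]
ee_rot: [[-0.988, -0.155, 0.0], [-0.155, 0.988, 0.0], [-0.0, 0.0, -1.0]]
wrist_force: [-0.3, -1.0, -3.1]
gripper_width: 0.758
gripper_force: 30.0
shift [  0.2   2.5 176.9] turn [ 0.0002  0.0002 -0.0013] dyaw 0.1 j6 -129.4 tcp [0.4651 0.2828 0.2994] yaw -171.07 t 29.6
(array([ 0.4646,  0.287 , 10.2901]), np.float64(-82.30887603759766), [(np.float64(-0.25), 7.0), (np.float64(-0.25), 60.0), (np.float64(-0.75), 15.0)])
```

```bash
python3 -m pendant '[[[0.2,2.5,40],[0,0,-0.001]],[[0.2,2.5,85],[0,0,-0.001]],[[0.2,2.5,125],[0,0,-0.001]],[[0.2,2.5,152],[0,0,-0.001]],[[0.2,2.5,167],[0,0,-0.001]],[[0.2,2.5,174],[0,0,-0.001]],[[0.2,2.5,177],[0,0,-0.001]],[[0.2,2.5,178],[0,0,-0.001]],[[0.2,2.5,178],[0,0,-0.001]],[[0.2,2.5,178],[0,0,-0.001]]]'
python3 -c "
from h import *
go(.4646,.2853,.1176,189)"
```

```text
time_s: 30.6
tcp_pos: [0.4648, 0.2866, 0.1222]
ee_rot: [[-0.988, -0.158, 0.001], [-0.158, 0.988, 0.001], [-0.002, 0.001, -1.0]]
wrist_force: [-0.3, -0.2, -2.7]
gripper_width: 0.754
gripper_force: 30.0
shift [ 0.4 -1.2  4.6] turn [0.0012 0.0017 0.0011] dyaw -0.1 j6 -129.6 tcp [0.4648 0.2866 0.1222] yaw -170.94 t 30.6
```

```bash
python3 -m pendant '[[[0.3,-1,1],[0,0,0]],[[0.3,-1,2],[0,0,0]],[[0.3,-1,3],[0,0,0]],[[0.3,-1,4],[0,0,0]],[[0.3,-1,4.6],[0,0,0]],[[0.3,-1,5],[0,0,0]],[[0.3,-1,5],[0,0,0]]]'
python3 -m pendant '[[[0,0,0.3],[0,0,0]],[[0,0,0.3],[0,0,0]]]'
```

```text
time_s: 31.3
tcp_pos: [0.4643, 0.2852, 0.1176]
ee_rot: [[-0.987, -0.158, 0.0], [-0.158, 0.987, 0.0], [-0.0, 0.0, -1.0]]
wrist_force: [-3.6, -1.4, 7.0]
gripper_width: 0.758
gripper_force: 30.0
time_s: 31.5
tcp_pos: [0.4643, 0.2852, 0.1176]
ee_rot: [[-0.987, -0.158, 0.001], [-0.158, 0.987, 0.0], [-0.001, 0.0, -1.0]]
wrist_force: [-4.8, -2.0, 8.4]
gripper_width: 0.758
gripper_force: 30.0
```

```bash
python3 -m pendant '[[[0,0,0],[0,0,0]],[[0,0,0],[0,0,0]],[[0,0,0],[0,0,0]],[[0,0,0],[0,0,0]],[[0,0,0],[0,0,0]]]' 1
python3 -m pendant '[[[0,0,-15],[0,0,0]],[[0,0,-50],[0,0,0]],[[-20,0,-95],[0,0,0]],[[-45,0,-140],[0,0,0]],[[-70,-1,-175],[0,0,0]],[[-74,-2,-183],[0,0,0]],[[-74,-2,-183],[0,0,0]],[[-74,-2,-183],[0,0,0]],[[-74,-2,-183],[0,0,0]]]'
python3 - <<'E'
from h import *
ds=[cap('wrist') for _ in range(3)]; d=ds[0]; d['frame']=np.mean([x['frame'].astype(float) for x in ds],0).astype(np.uint8)
print(r.sense()['tcp_pos'])
for L,W in((.097,.063),(.1,.066)): print(rectfit(d,L,W,.076,(.4651,.286,9)))
b=cap('top'); print(rectfit(b,.097,.063,.076,(.4665,.2855,9)),rectfit(b,.059,.059,.076,(.638,.138,6.5)))
go(.4689+.015,-.287-.069,.30,-78)
E
```

```text
time_s: 32.0
tcp_pos: [0.4643, 0.2852, 0.1157]
ee_rot: [[-0.988, -0.158, -0.0], [-0.158, 0.988, -0.0], [0.0, -0.0, -1.0]]
wrist_force: [-0.3, 0.0, -0.7]
gripper_width: 0.986
gripper_force: 0.0
time_s: 32.9
tcp_pos: [0.5364, 0.2944, 0.2968]
ee_rot: [[-0.987, -0.158, -0.003], [-0.158, 0.987, -0.003], [0.004, -0.002, -1.0]]
wrist_force: [0.0, 0.3, -1.2]
gripper_width: 1.005
gripper_force: 0.0
[0.53695463 0.29472218 0.29769437]
(array([0.4644, 0.286 , 9.1182]), np.float64(-179.3677520751953), [(np.float64(-0.5), 36.0), (np.float64(0.0), 40.0), (np.float64(-0.25), 46.0), (np.float64(0.0), 60.0)])
(array([0.4663, 0.2859, 9.0977]), np.float64(-135.2053680419922), [(np.float64(-3.75), 37.0), (np.float64(-1.0), 40.0), (np.float64(0.0), 47.0), (np.float64(-2.0), 60.0)])
(array([0.4671, 0.285 , 8.9079]), np.float64(-107.46707153320312), [(np.float64(0.25), 20.0), (np.float64(0.75), 19.0), (np.float64(0.0), 31.0), (np.float64(0.25), 40.0)]) (array([0.6398, 0.1377, 7.2036]), np.float64(-117.84134674072266), [(np.float64(0.75), 22.0), (np.float64(1.0), 24.0), (np.float64(0.5), 37.0), (np.float64(0.5), 39.0)])
shift [ 155.3 -634.2   -1.2] turn [-1.8000e-03 -5.0000e-04  1.5199e+00] dyaw -87.1 j6 -124.8 tcp [0.5371 0.2948 0.298 ] yaw -170.91 t 33.1
```

```bash
python3 - <<'E'
from h import *
d=cap('top'); d['frame']=np.ascontiguousarray(cv2.imread('pics/b2.png')[...,::-1])
print('sqbase',rectfit(d,.062,.062,.04,(.639,.137,6)), rectfit(d,.1,.066,.04,(.4665,.2855,9)))
E
python3 -m pendant '[[[16,-46,0],[0,0,-0.14]],[[32,-92,0],[0,0,-0.28]],[[48,-138,0],[0,0,-0.42]],[[64,-184,0],[0,0,-0.56]],[[80,-230,0],[0,0,-0.7]],[[96,-276,0],[0,0,-0.84]],[[112,-322,0],[0,0,-0.98]],[[128,-368,0],[0,0,-1.12]],[[144,-414,0],[0,0,-1.26]],[[155,-455,0],[0,0,-1.4]]]'
python3 -c "
from h import *
go(.454,-.218,.30,-78)"
```

```text
sqbase (array([ 0.6502,  0.1513, -4.0832]), np.float64(-15.088740348815918), [(np.float64(-1.5), 0.0), (np.float64(0.0), 14.0), (np.float64(-1.25), 0.0), (np.float64(-4.5), 0.0)]) (array([0.4673, 0.2857, 9.0231]), np.float64(-104.88644409179688), [(np.float64(0.25), 16.0), (np.float64(0.5), 17.0), (np.float64(0.0), 33.0), (np.float64(0.0), 39.0)])
time_s: 34.15
tcp_pos: [0.4578, -0.1647, 0.2991]
ee_rot: [[-0.053, -0.999, 0.001], [-0.999, 0.053, -0.0], [-0.0, -0.001, -1.0]]
wrist_force: [0.3, -0.0, 0.5]
gripper_width: 1.004
gripper_force: 0.0
shift [53.4  0.9 -0.9] turn [-6.000e-04 -1.000e-04 -2.625e-01] dyaw 15.0 j6 -2.4 tcp [ 0.4578 -0.1647  0.2991] yaw -93.04 t 34.1
```

```bash
python3 -m pendant '[[[25,0.5,0],[0,0,-0.12]],[[47,0.9,0],[0,0,-0.22]],[[53,0.9,0],[0,0,-0.262]],[[53,0.9,0],[0,0,-0.262]],[[53,0.9,0],[0,0,-0.262]],[[53,0.9,0],[0,0,-0.262]]]'
python3 - <<'E'
from h import *
t=cap('top'); t['frame']=np.ascontiguousarray(cv2.resize(cv2.imread('pics/b.png')[...,::-1],(512,384),interpolation=cv2.INTER_AREA))
print('sqbase',rectfit(t,.062,.062,.04,(.639,.137,6)), rectfit(t,.1,.066,.04,(.4665,.2855,9)))
ds=[cap('wrist') for _ in range(3)]; d=ds[0]; d['frame']=np.mean([x['frame'].astype(float) for x in ds],0).astype(np.uint8)
l=rectfit(d,.147,.057,.036,(.470,-.287,102)); print(r.sense()['tcp_pos'],l,tool([*l[0][:2],.036]))
go(*l[0][:2],.0765,l[0][2]+180)
E
```

```text
time_s: 34.75
tcp_pos: [0.4546, -0.2155, 0.2989]
ee_rot: [[0.202, -0.979, 0.0], [-0.979, -0.202, 0.0], [-0.0, -0.0, -1.0]]
wrist_force: [0.2, -0.4, -0.7]
gripper_width: 1.003
gripper_force: 0.0
sqbase (array([0.6409, 0.1381, 7.1437]), np.float64(-101.55139923095703), [(np.float64(0.25), 16.0), (np.float64(0.25), 18.0), (np.float64(0.0), 34.0), (np.float64(0.0), 33.0)]) (array([0.4674, 0.2858, 9.1327]), np.float64(-94.84974670410156), [(np.float64(0.0), 14.0), (np.float64(0.5), 16.0), (np.float64(0.0), 29.0), (np.float64(0.0), 36.0)])
[ 0.45470925 -0.21555932  0.29893546] (array([  0.4708,  -0.2866, 102.0753]), np.float64(-168.7626953125), [(np.float64(0.0), 49.0), (np.float64(0.5), 52.0), (np.float64(0.75), 26.0), (np.float64(0.0), 44.0)]) [[ 72.8206009   -1.331841   262.93751268]]
shift [ 72.8  -1.3 222.4] turn [-0.0001 -0.     -0.0068] dyaw 0.4 j6 18.5 tcp [ 0.4547 -0.2156  0.2989] yaw -78.31 t 35.0
```

```bash
python3 -m pendant '[[[30,-1,10],[0,0,0]],[[60,-2,30],[0,0,-0.005]],[[72.5,-2.1,65],[0,0,-0.005]],[[72.5,-2.1,110],[0,0,-0.005]],[[72.5,-2.1,150],[0,0,-0.005]],[[72.5,-2.1,185],[0,0,-0.005]],[[72.5,-2.1,208],[0,0,-0.005]],[[72.5,-2.1,218],[0,0,-0.005]],[[72.5,-2.1,221],[0,0,-0.005]],[[72.5,-2.1,221],[0,0,-0.005]]]'
python3 -m pendant '[[[0,0,0],[0,0,0]],[[0,0,0],[0,0,0]],[[0,0,0],[0,0,0]],[[0,0,0],[0,0,0]],[[0,0,0],[0,0,0]],[[0,0,0],[0,0,0]]]' 0
python3 -c "
from h import *
print(tool([.4708,-.2866,.036]))
go(.4702,.0192,.30,-128.7)"
```

```text
time_s: 35.95
tcp_pos: [0.472, -0.2867, 0.0785]
ee_rot: [[0.207, -0.978, 0.001], [-0.978, -0.207, -0.001], [0.001, -0.001, -1.0]]
wrist_force: [-0.3, -0.5, 1.2]
gripper_width: 0.998
gripper_force: 0.0
time_s: 36.55
tcp_pos: [0.4718, -0.2867, 0.0784]
ee_rot: [[0.207, -0.978, 0.001], [-0.978, -0.207, -0.0], [0.001, -0.001, -1.0]]
wrist_force: [-0.1, 0.6, 3.2]
gripper_width: 0.685
gripper_force: 30.0
[[-0.3812314   1.0297955  42.42691285]]
shift [-299.5  -62.  -221.7] turn [-1.500e-03 -1.000e-04  8.838e-01] dyaw -50.6 j6 26.4 tcp [ 0.4718 -0.2867  0.0784] yaw -78.06 t 36.5
```

```bash
python3 -m pendant '[[[0,0,-15],[0,0,0]],[[0,0,-50],[0,0,0]],[[0,0,-95],[0,0,0]],[[0,0,-140],[0,0,0]],[[0,0,-180],[0,0,0]],[[-30,-6,-205],[0,0,0.1]],[[-70,-15,-220],[0,0,0.24]],[[-115,-24,-221],[0,0,0.38]],[[-160,-33,-221],[0,0,0.52]],[[-205,-42,-221],[0,0,0.66]]]'
python3 -c "
from h import *
go(.4708,.0183,.30,-128.73)"
```

```text
time_s: 37.55
tcp_pos: [0.4691, -0.0856, 0.2977]
ee_rot: [[-0.413, -0.911, -0.003], [-0.911, 0.413, 0.001], [0.0, 0.003, -1.0]]
wrist_force: [1.0, -0.3, -3.3]
gripper_width: 0.692
gripper_force: 30.0
shift [-95.3  41.4  -2.2] turn [ 0.0028 -0.0008  0.2507] dyaw -14.4 j6 -33.5 tcp [ 0.4691 -0.0856  0.2977] yaw -114.37 t 37.5
```

```bash
python3 -m pendant '[[[-35,15,0],[0,0,0.12]],[[-70,30,0],[0,0,0.23]],[[-90,39,0],[0,0,0.25]],[[-95,41,0],[0,0,0.25]],[[-95,41,0],[0,0,0.25]],[[-95,41,0],[0,0,0.25]],[[-95,41,0],[0,0,0.25]]]'
python3 -c "
from h import *
go(.4708,.0183,.1225,-128.73)"
```

```text
time_s: 38.25
tcp_pos: [0.4715, 0.0153, 0.2985]
ee_rot: [[-0.621, -0.784, -0.001], [-0.784, 0.621, -0.0], [0.001, 0.001, -1.0]]
wrist_force: [-0.0, -0.3, -2.9]
gripper_width: 0.687
gripper_force: 30.0
shift [ -2.1   2.3 176. ] turn [ 0.0006 -0.0008  0.0056] dyaw -0.3 j6 -60.1 tcp [0.4715 0.0153 0.2985] yaw -128.41 t 38.2
```

```bash
python3 -m pendant '[[[-2,2.2,40],[0,0,0.005]],[[-2,2.2,85],[0,0,0.005]],[[-2,2.2,125],[0,0,0.005]],[[-2,2.2,152],[0,0,0.005]],[[-2,2.2,167],[0,0,0.005]],[[-2,2.2,174],[0,0,0.005]],[[-2,2.2,176],[0,0,0.005]],[[-2,2.2,176],[0,0,0.005]],[[-2,2.2,176],[0,0,0.005]],[[-2,2.2,176],[0,0,0.005]]]'
python3 -c "
from h import *
go(.4708,.0183,.1184,-128.73)"
```

```text
time_s: 39.25
tcp_pos: [0.4717, 0.0193, 0.1238]
ee_rot: [[-0.624, -0.781, 0.002], [-0.781, 0.624, 0.001], [-0.002, -0.001, -1.0]]
wrist_force: [0.1, -0.8, -4.5]
gripper_width: 0.685
gripper_force: 30.0
shift [1.4 0.1 5.4] turn [-0.0012  0.0019  0.0021] dyaw -0.1 j6 -60.7 tcp [0.4717 0.0193 0.1238] yaw -128.61 t 39.2
```

```bash
python3 -m pendant '[[[1.2,0,1],[0,0,0.002]],[[1.2,0,2],[0,0,0.002]],[[1.2,0,3],[0,0,0.002]],[[1.2,0,4],[0,0,0.002]],[[1.2,0,5],[0,0,0.002]],[[1.2,0,5.5],[0,0,0.002]],[[1.2,0,5.7],[0,0,0.002]],[[1.2,0,5.7],[0,0,0.002]]]'
python3 -m pendant '[[[0,0,0.3],[0,0,0]],[[0,0,0.3],[0,0,0]]]'
```

```text
time_s: 40.05
tcp_pos: [0.4705, 0.0183, 0.1184]
ee_rot: [[-0.625, -0.78, 0.0], [-0.78, 0.625, -0.0], [0.0, -0.0, -1.0]]
wrist_force: [-4.2, 1.4, 7.4]
gripper_width: 0.687
gripper_force: 30.0
time_s: 40.25
tcp_pos: [0.4705, 0.0183, 0.1184]
ee_rot: [[-0.625, -0.78, 0.0], [-0.78, 0.625, -0.0], [0.0, -0.0, -1.0]]
wrist_force: [-4.7, 0.9, 9.8]
gripper_width: 0.688
gripper_force: 30.0
```

Contact. Release, lift to the earlier viewing place, and compare.

```bash
python3 -m pendant '[[[0,0,0],[0,0,0]],[[0,0,0],[0,0,0]],[[0,0,0],[0,0,0]],[[0,0,0],[0,0,0]],[[0,0,0],[0,0,0]]]' 1
python3 -m pendant '[[[0,0,-15],[0,0,0]],[[0,0,-50],[0,0,0]],[[-20,-5,-95],[0,0,0]],[[-45,-10,-140],[0,0,0]],[[-70,-17,-175],[0,0,0]],[[-71,-17,-182],[0,0,0]],[[-71,-17,-182],[0,0,0]],[[-71,-17,-182],[0,0,0]],[[-71,-17,-182],[0,0,0]]]'
python3 - <<'E'
from h import *
ds=[cap('wrist') for _ in range(3)]; d=ds[0]; d['frame']=np.mean([x['frame'].astype(float) for x in ds],0).astype(np.uint8)
print(r.sense()['tcp_pos'])
print(rectfit(d,.147,.057,.076,(.4705,.0187,51.3)))
t=cap('top'); print(rectfit(t,.147,.057,.076,(.4728,.0187,51.3)))
t['frame']=np.ascontiguousarray(cv2.resize(cv2.imread('pics/b.png')[...,::-1],(512,384),interpolation=cv2.INTER_AREA))
print(rectfit(t,.15,.06,.04,(.473,.0187,51.3)))
go(.6765+.068,-.1405+.021,.30,197)
E
```

```text
time_s: 40.75
tcp_pos: [0.4705, 0.0183, 0.1168]
ee_rot: [[-0.626, -0.78, -0.0], [-0.78, 0.626, -0.0], [0.0, 0.0, -1.0]]
wrist_force: [0.4, 0.3, -0.4]
gripper_width: 0.977
gripper_force: 0.0
time_s: 41.65
tcp_pos: [0.5269, 0.0624, 0.297]
ee_rot: [[-0.626, -0.78, -0.004], [-0.78, 0.626, -0.001], [0.003, 0.002, -1.0]]
wrist_force: [-0.8, -0.5, -0.3]
gripper_width: 0.999
gripper_force: 0.0
[0.52756332 0.0625977  0.29780408]
(array([4.67900e-01, 1.81000e-02, 5.13187e+01]), np.float64(-153.91737365722656), [(np.float64(0.0), 53.0), (np.float64(0.25), 31.0), (np.float64(0.25), 28.0), (np.float64(1.0), 44.0)])
(array([4.69900e-01, 1.68000e-02, 5.12112e+01]), np.float64(-78.6044921875), [(np.float64(4.25), 13.0), (np.float64(0.75), 18.0), (np.float64(-0.25), 22.0), (np.float64(0.75), 32.0)])
(array([4.72800e-01, 1.88000e-02, 5.12632e+01]), np.float64(-109.90647888183594), [(np.float64(0.5), 25.0), (np.float64(0.25), 13.0), (np.float64(0.25), 37.0), (np.float64(0.25), 36.0)])
shift [   6.4 -283.1   -2.1] turn [ 3.000e-04 -1.700e-03  5.979e-01] dyaw -34.3 j6 -63.0 tcp [0.5277 0.0627 0.2981] yaw -128.74 t 41.9
```

```bash
python3 -m pendant '[[[30,7,10],[0,0,0]],[[60,14,35],[0,0,0]],[[71,17,70],[0,0,0]],[[71,17,110],[0,0,0]],[[71,17,140],[0,0,0]],[[71,17,160],[0,0,0]],[[71,17,172],[0,0,0]],[[71,17,177],[0,0,0]],[[71,17,179],[0,0,0]],[[71,17,179],[0,0,0]]]'
python3 -m pendant '[[[0,0,0],[0,0,0]],[[0,0,0],[0,0,0]],[[0,0,0],[0,0,0]],[[0,0,0],[0,0,0]],[[0,0,0],[0,0,0]],[[0,0,0],[0,0,0]]]' 0
python3 -m pendant '[[[0,0,-2],[0,0,0]],[[0,0,-3],[0,0,0]],[[-1,-0.5,-3],[0,0,0]],[[-2.2,-1,-3],[0,0,0]],[[-2.2,-1,-3],[0,0,0]],[[-2.2,-1,-2],[0,0,0]],[[-2.2,-1,-1],[0,0,0]],[[-2.2,-1,0],[0,0,0]],[[-2.2,-1,0.2],[0,0,0]],[[-2.2,-1,0.2],[0,0,0]]]'
```

```text
time_s: 42.85
tcp_pos: [0.4707, 0.0183, 0.1201]
ee_rot: [[-0.626, -0.78, 0.001], [-0.78, 0.626, 0.0], [-0.0, -0.0, -1.0]]
wrist_force: [0.8, -0.6, 0.7]
gripper_width: 1.001
gripper_force: 0.0
time_s: 43.45
tcp_pos: [0.4705, 0.0183, 0.1201]
ee_rot: [[-0.626, -0.78, 0.0], [-0.78, 0.626, 0.0], [-0.0, -0.0, -1.0]]
wrist_force: [-1.7, -0.6, 2.9]
gripper_width: 0.691
gripper_force: 30.0
time_s: 44.45
tcp_pos: [0.4725, 0.0193, 0.1201]
ee_rot: [[-0.626, -0.78, -0.0], [-0.78, 0.626, -0.0], [0.0, -0.0, -1.0]]
wrist_force: [-3.0, -0.2, 4.6]
gripper_width: 0.687
gripper_force: 30.0
```

```bash
python3 -m pendant '[[[0,0,0],[0,0,0]],[[0,0,0],[0,0,0]],[[0,0,0],[0,0,0]],[[0,0,0],[0,0,0]],[[0,0,0],[0,0,0]]]' 1
python3 -m pendant '[[[0,0,-15],[0,0,0]],[[0,0,-50],[0,0,0]],[[-20,-4,-95],[0,0,0]],[[-45,-8,-140],[0,0,0]],[[-70,0,-175],[0,0,0]],[[-71,0,-180],[0,0,0]],[[-71,0,-180],[0,0,0]],[[-71,0,-180],[0,0,0]],[[-71,0,-180],[0,0,0]]]'
python3 - <<'E'
from h import *
ds=[cap('wrist') for _ in range(3)]; d=ds[0]; d['frame']=np.mean([x['frame'].astype(float) for x in ds],0).astype(np.uint8)
print(r.sense()['tcp_pos'])
print(rectfit(d,.147,.057,.076,(.4702,.0192,51.3)))
t=cap('top'); print(rectfit(t,.147,.057,.076,(.4728,.0187,51.3)))
go(.6765+.068,-.1405+.021,.30,197)
E
```

```text
time_s: 44.95
tcp_pos: [0.4727, 0.0194, 0.1196]
ee_rot: [[-0.626, -0.78, 0.0], [-0.78, 0.626, 0.0], [-0.0, -0.0, -1.0]]
wrist_force: [-1.4, 0.4, -0.6]
gripper_width: 0.981
gripper_force: 0.0
time_s: 45.85
tcp_pos: [0.5161, 0.074, 0.2979]
ee_rot: [[-0.626, -0.78, -0.004], [-0.78, 0.626, -0.001], [0.003, 0.002, -1.0]]
wrist_force: [-0.3, -1.1, 0.2]
gripper_width: 1.002
gripper_force: 0.0
[0.51660304 0.07420632 0.29862761]
(array([4.69400e-01, 1.88000e-02, 5.17474e+01]), np.float64(-153.79295349121094), [(np.float64(0.25), 51.0), (np.float64(0.0), 31.0), (np.float64(0.25), 25.0), (np.float64(0.5), 49.0)])
(array([4.66800e-01, 1.10000e-02, 5.09175e+01]), np.float64(-112.77117919921875), [(np.float64(0.0), 60.0), (np.float64(1.0), 18.0), (np.float64(-5.0), 5.0), (np.float64(0.5), 34.0)])
shift [   8.5 -298.9   -1.3] turn [ 3.000e-04 -1.700e-03  5.976e-01] dyaw -34.2 j6 -64.8 tcp [0.5168 0.0743 0.2989] yaw -128.76 t 46.0
```

```bash
python3 -m pendant '[[[1,-46,0],[0,0,0.1]],[[2,-92,0],[0,0,0.2]],[[4,-138,0],[0,0,0.3]],[[5,-184,0],[0,0,0.4]],[[6,-230,0],[0,0,0.5]],[[8,-270,0],[0,0,0.59]],[[8.5,-295,0],[0,0,0.598]],[[8.5,-299,0],[0,0,0.598]],[[8.5,-299,0],[0,0,0.598]],[[8.5,-299,0],[0,0,0.598]]]'
python3 - <<'E'
from h import *
ds=[cap('wrist') for _ in range(3)]; d=ds[0]; d['frame']=np.mean([x['frame'].astype(float) for x in ds],0).astype(np.uint8)
print(r.sense()['tcp_pos'])
for ra in(.022,.0225,.023,.024): print(ra,circ(d,*proj(d,[.6765,-.1405,.076])[0],ra,.076))
t=cap('top')
for ra in(.022,.023,.024): print(circ(t,*proj(t,[.677,-.1405,.076])[0],ra,.076))
print(rectfit(t,.147,.057,.076,(.4728,.0187,51.3)))
t['frame']=np.ascontiguousarray(cv2.resize(cv2.imread('pics/b.png')[...,::-1],(512,384),interpolation=cv2.INTER_AREA))
print('base',circ(t,*proj(t,[.677,-.1405,.04])[0],.024,.04))
q=proj(d,[.6765,-.1405,.076])[0].astype(int); print(q)
cv2.imwrite('pics/o.png',cv2.resize(d['frame'][max(0,q[1]-60):q[1]+60,q[0]-80:q[0]+80,::-1],(800,600),interpolation=cv2.INTER_CUBIC))
E
```

```text
time_s: 47.05
tcp_pos: [0.7444, -0.1184, 0.2996]
ee_rot: [[-0.956, -0.293, -0.001], [-0.293, 0.956, 0.0], [0.001, 0.0, -1.0]]
wrist_force: [-0.6, 0.8, 0.5]
gripper_width: 1.0
gripper_force: 0.0
[ 0.74445595 -0.11797515  0.3005934 ]
0.022 (array([ 0.67375, -0.14025,  0.076  ]), np.float32(-40.485207))
0.0225 (array([ 0.673875, -0.14    ,  0.076   ]), np.float32(-49.70853))
0.023 (array([ 0.673875, -0.14    ,  0.076   ]), np.float32(-52.01289))
0.024 (array([ 0.674   , -0.140625,  0.076   ]), np.float32(-44.899918))
(array([ 0.67575, -0.14075,  0.076  ]), np.float32(-22.008724))
(array([ 0.67625, -0.14025,  0.076  ]), np.float32(-25.37347))
(array([ 0.6765  , -0.140125,  0.076   ]), np.float32(-25.273811))
(array([4.65200e-01, 1.89000e-02, 4.82239e+01]), np.float64(-5.517220497131348), [(np.float64(-5.0), 1.0), (np.float64(0.0), 1.0), (np.float64(3.5), 2.0), (np.float64(0.0), 1.0)])
base (array([ 0.67875, -0.13975,  0.04   ]), np.float32(-24.29336))
[256 111]
```

```bash
python3 -m pendant '[[[30,0,10],[0,0,0]],[[60,-1,35],[0,0,0]],[[73,-1,70],[0,0,0]],[[73,-1,110],[0,0,0]],[[73,-1,140],[0,0,0]],[[73,-1,160],[0,0,0]],[[73,-1,175],[0,0,0]],[[73,-1,181],[0,0,0]],[[73,-1,183],[0,0,0]],[[73,-1,183],[0,0,0]]]'
python3 -m pendant '[[[0,0,0],[0,0,0]],[[0,0,0],[0,0,0]],[[0,0,0],[0,0,0]],[[0,0,0],[0,0,0]],[[0,0,0],[0,0,0]],[[0,0,0],[0,0,0]],[[0,0,0],[0,0,0]]]' 0
python3 -m pendant '[[[0,0,-2],[0,0,0]],[[0,0,-3],[0,0,0]],[[-1,-0.2,-3],[0,0,0]],[[-2.2,-0.2,-3],[0,0,0]],[[-2.2,-0.2,-3],[0,0,0]],[[-2.2,-0.2,-2],[0,0,0]],[[-2.2,-0.2,-1],[0,0,0]],[[-2.2,-0.2,0],[0,0,0]],[[-2.2,-0.2,0.2],[0,0,0]],[[-2.2,-0.2,0.2],[0,0,0]]]'
```

```text
time_s: 48.25
tcp_pos: [0.6761, -0.1412, 0.1176]
ee_rot: [[-0.956, -0.293, 0.002], [-0.293, 0.956, -0.0], [-0.002, -0.001, -1.0]]
wrist_force: [-0.1, -0.2, -0.4]
gripper_width: 1.004
gripper_force: 0.0
time_s: 48.95
tcp_pos: [0.6754, -0.1412, 0.1167]
ee_rot: [[-0.956, -0.293, -0.0], [-0.293, 0.956, 0.0], [0.0, 0.0, -1.0]]
wrist_force: [0.8, 0.1, 0.1]
gripper_width: 0.548
gripper_force: 30.0
time_s: 49.95
tcp_pos: [0.6775, -0.1408, 0.1167]
ee_rot: [[-0.956, -0.293, -0.0], [-0.293, 0.956, -0.0], [0.0, 0.0, -1.0]]
wrist_force: [-1.9, 0.0, 1.6]
gripper_width: 0.548
gripper_force: 30.0
```

```bash
python3 -m pendant '[[[0,0,0],[0,0,0]],[[0,0,0],[0,0,0]],[[0,0,0],[0,0,0]],[[0,0,0],[0,0,0]],[[0,0,0],[0,0,0]]]' 1
python3 -m pendant '[[[0,0,-15],[0,0,0]],[[0,0,-50],[0,0,0]],[[-20,0,-95],[0,0,0]],[[-45,0,-140],[0,0,0]],[[-70,1,-175],[0,0,0]],[[-71,1,-183],[0,0,0]],[[-71,1,-183],[0,0,0]],[[-71,1,-183],[0,0,0]],[[-71,1,-183],[0,0,0]]]'
python3 - <<'E'
from h import *
ds=[cap('wrist') for _ in range(3)]; d=ds[0]; d['frame']=np.mean([x['frame'].astype(float) for x in ds],0).astype(np.uint8)
print(circ(d,*proj(d,[.676,-.1405,.076])[0],.023,.076))
t=cap('top')
for ra in(.023,.024): print(circ(t,*proj(t,[.677,-.1405,.076])[0],ra,.076))
go(.183,-.597,.30,197)
E
```

```text
time_s: 50.45
tcp_pos: [0.6777, -0.1408, 0.1165]
ee_rot: [[-0.956, -0.292, 0.0], [-0.292, 0.956, -0.0], [-0.0, -0.0, -1.0]]
wrist_force: [0.2, 0.2, -0.0]
gripper_width: 0.912
gripper_force: 0.0
time_s: 51.35
tcp_pos: [0.7441, -0.1193, 0.2976]
ee_rot: [[-0.956, -0.292, -0.004], [-0.292, 0.956, 0.0], [0.004, 0.001, -1.0]]
wrist_force: [-0.8, 0.3, 0.3]
gripper_width: 1.004
gripper_force: 0.0
(array([ 0.676125, -0.14    ,  0.076   ]), np.float32(-51.64051))
(array([ 0.6785  , -0.140875,  0.076   ]), np.float32(-25.570621))
(array([ 0.67875, -0.14025,  0.076  ]), np.float32(-25.382097))
shift [ 6.769e+02 -2.927e+02 -4.000e-01] turn [ 0.0005 -0.0018 -0.0002] dyaw 0.0 j6 -76.1 tcp [ 0.7448 -0.1193  0.2985] yaw -163.01 t 51.5
```

```bash
python3 -m pendant '[[[42,-18,0],[0,0,0]],[[84,-36,0],[0,0,0]],[[126,-54,0],[0,0,0]],[[168,-72,0],[0,0,0]],[[210,-90,0],[0,0,0]],[[252,-108,0],[0,0,0]],[[294,-126,0],[0,0,0]],[[336,-144,0],[0,0,0]],[[378,-162,0],[0,0,0]],[[420,-180,0],[0,0,0]]]'
python3 -m pendant '[[[42,-18,0],[0,0,0]],[[84,-36,0],[0,0,0]],[[126,-54,0],[0,0,0]],[[168,-72,0],[0,0,0]],[[200,-90,0],[0,0,0]],[[240,-105,0],[0,0,0]],[[240,-105,0],[0,0,0]],[[240,-105,0],[0,0,0]]]'
python3 - <<'E'
from h import *
t=cap('top')
print('long',rectfit(t,.147,.057,.076,(.4725,.0187,51.3)))
print('obl',rectfit(t,.097,.063,.076,(.467,.285,9)))
print('sq',rectfit(t,.059,.059,.076,(.640,.138,7)))
print('rd',circ(t,*proj(t,[.677,-.1405,.076])[0],.0235,.076))
print(r.sense()['tcp_pos'])
cv2.imwrite('pics/p.png',cv2.resize(t['frame'][...,::-1],(800,600),interpolation=cv2.INTER_CUBIC))
E
```

```text
time_s: 52.55
tcp_pos: [0.3944, -0.4149, 0.2996]
ee_rot: [[-0.956, -0.293, -0.0], [-0.293, 0.956, -0.0], [0.0, -0.0, -1.0]]
wrist_force: [1.0, 0.1, -0.2]
gripper_width: 0.998
gripper_force: 0.0
time_s: 53.35
tcp_pos: [0.1964, -0.5849, 0.299]
ee_rot: [[-0.957, -0.29, -0.0], [-0.29, 0.957, 0.001], [0.0, 0.001, -1.0]]
wrist_force: [0.4, 1.3, 0.8]
gripper_width: 1.002
gripper_force: 0.0
long (array([4.72800e-01, 1.86000e-02, 5.15171e+01]), np.float64(-122.83518981933594), [(np.float64(1.0), 31.0), (np.float64(0.75), 17.0), (np.float64(0.75), 42.0), (np.float64(0.5), 40.0)])
obl (array([0.4672, 0.285 , 8.81  ]), np.float64(-103.09954833984375), [(np.float64(0.25), 19.0), (np.float64(0.75), 18.0), (np.float64(0.25), 30.0), (np.float64(0.25), 38.0)])
sq (array([0.6398, 0.1377, 7.2163]), np.float64(-113.22008514404297), [(np.float64(0.75), 21.0), (np.float64(1.0), 23.0), (np.float64(0.5), 36.0), (np.float64(0.5), 37.0)])
rd (array([ 0.67875, -0.14075,  0.076  ]), np.float32(-25.872509))
[ 0.19727301 -0.58445431  0.29917077]
```

View pics/p.png

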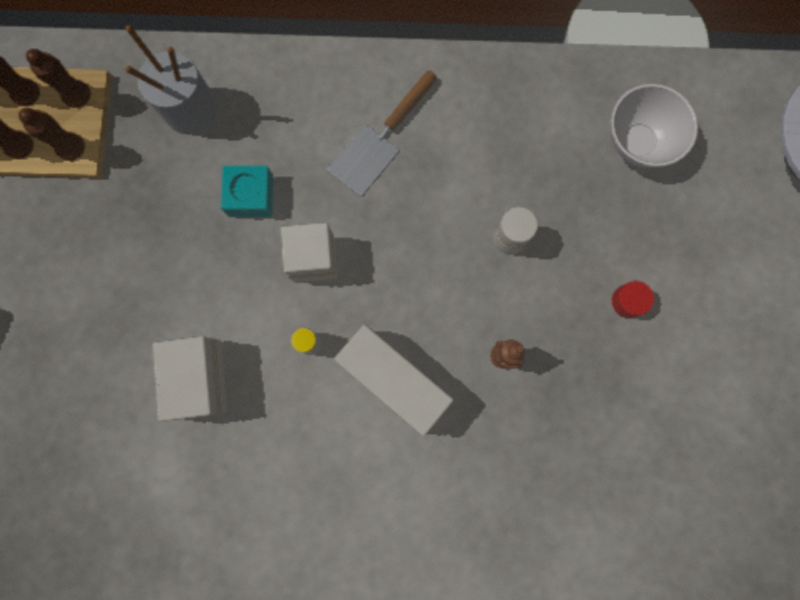

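All four lids sit on their bases: long at (393,380), oblong (182,378), square (306,248), round (518,230). The figure at (508,354) has not moved. Top-camera fits agree within about 1 mm and 0.3°, so I'm handing in.

```bash
python3 -c "
from station import r
print(r.finish_job())"
```

```text
the job is handed in; nothing more can be done
None
```

All four moulds are closed and the job is handed in at about 53 s: each upper half was set down by contact on its matching lower half, lined up to within about 1 mm by the camera fits, and the clay figure was not touched.

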